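# Set out the blue-capped bottles for a run

### The job

Set out the three blue-capped bottles for the run, each upright in the middle of its place: the large one on the plate of the magnetic stirrer, the middle-sized one on the pan of the balance, and the small one on the rubber pad inside the shaker, whose clear hinged guard (yellow handle) has to be lifted for it and must be fully closed again at the end. Set the bottles down gently and keep them upright, and leave the two red-capped bottles alone.

Things in the scene. Friction and masses are not known exactly. Their poses are not given: they have to be found in the camera images.
- large_blue_mid (a point): middle of the large blue-capped amber glass bottle with a paper label: straight glass 52 mm across from its foot up to 74 mm, then a shoulder, and a blue screw cap 36 mm across from 80 mm up to the top at 100 mm. The point lies on its axis, 50 mm above its foot; z points up. About 220 g, stands upright on the bench at the start.
- medium_blue_mid (a point): middle of the middle-sized blue-capped amber glass bottle with a paper label: straight glass 40 mm across from its foot up to 58 mm, then a shoulder, and a blue screw cap 28 mm across from 62 mm up to the top at 78 mm. The point lies on its axis, 39 mm above its foot; z points up. About 120 g, stands upright on the bench at the start.
- small_blue_mid (a point): middle of the small blue-capped amber glass bottle with a paper label: straight glass 28 mm across from its foot up to 41 mm, then a shoulder, and a blue screw cap 20 mm across from 45 mm up to the top at 56 mm. The point lies on its axis, 28 mm above its foot; z points up. About 50 g, stands upright on the bench at the start.
- large_red_mid (a point): middle of the large red-capped amber glass bottle with a paper label: straight glass 52 mm across from its foot up to 74 mm, then a shoulder, and a red screw cap 36 mm across from 80 mm up to the top at 100 mm. The point lies on its axis, 50 mm above its foot; z points up. About 220 g, stands upright on the bench at the start. To be left where it stands.
- small_red_mid (a point): middle of the small red-capped amber glass bottle with a paper label: straight glass 28 mm across from its foot up to 41 mm, then a shoulder, and a red screw cap 20 mm across from 45 mm up to the top at 56 mm. The point lies on its axis, 28 mm above its foot; z points up. About 50 g, stands upright on the bench at the start. To be left where it stands.
- stirrer_plate (a point): centre of the top of the magnetic stirrer's round white plate (120 mm across, flat, small grey dot in the middle), 60 mm above the bench. The stirrer is a fixed blue box 150 x 150 mm; x points away from its control front, z up.
- balance_pan (a point): centre of the top of the balance's round steel pan (100 mm across, flat), 45 mm above the bench. The balance is a fixed white box 150 (x) x 160 (y) x 35 mm; x points away from its display edge, z up.
- shaker_pad (a point): centre of the top of the black round rubber pad (56 mm across) on the floor of the shaker's chamber, 34 mm above the bench. The shaker is a fixed white box 142 (x) x 166 (y) mm, its walls 6 mm thick with their rim 105 mm above the bench (71 mm above this point), open on top but for the clear guard; the chamber is 130 (x) x 154 (y) mm inside with its floor 30 mm above the bench. x points away from the shaker's control front towards the guard's hinge, z up.
- guard (a joint): angle of the shaker's guard in rad: 0 closed (lying flat on the rim), growing as its front edge swings up and back, 1.75 at the stop. It starts between 0 and 0.3. The guard is a clear flat panel, 6 mm thick, covering the whole top; its hinge runs along the shaker's y axis at the rim, 71 mm beyond the pad's centre along the shaker's x and 71 mm above the pad. It is stiff enough to stay at any angle; some 3 to 4 N at the handle moves it.
- guard_handle (a point): middle of the guard's handle, a yellow round bar 12 mm thick and 84 mm long, parallel to the hinge, on two yellow posts (10 x 8 mm) at its ends, with 76 mm free between them. With the guard closed the point lies 132 mm in front of the hinge (towards the shaker's control front) and 46 mm above it, 40 mm above the panel's top face. Its frame turns with the guard: when closed, z points up and x towards the hinge.
Mind the look-alikes: they are no part of the job. Leave any purple look-alike of the part that bears large_blue_mid alone.

How it is judged:
At the end, for the whole second after the job is handed in: Each blue-capped bottle stands upright (within 0.1 rad) and still with its axis within 15 mm of the middle of its place and its foot on the surface (within 6 mm): the large on the stirrer plate, the middle-sized on the balance pan, the small on the shaker pad; the guard is closed (under 0.06 rad) (horizontal distance between large_blue_mid and stirrer_plate below 0.015 m and z of large_blue_mid in the frame of stirrer_plate between 0.044 and 0.056 m and angle between each of large_blue_mid, medium_blue_mid, small_blue_mid's own z axis and vertical below 0.1 rad and linear speed of each of large_blue, medium_blue, small_blue below 0.02 m/s and horizontal distance between medium_blue_mid and balance_pan below 0.015 m and z of medium_blue_mid in the frame of balance_pan between 0.033 and 0.045 m and horizontal distance between small_blue_mid and shaker_pad below 0.015 m and z of small_blue_mid in the frame of shaker_pad between 0.022 and 0.034 m and value of joint guard below 0.06 rad); the robot touches nothing.
It fails at once if a red-capped bottle is moved more than 30 mm or tipped (distance of any of large_red_mid, small_red_mid from where it was at the start of the episode above 0.03 m or angle between any of large_red_mid, small_red_mid's own z axis and vertical above 0.5 rad).
It fails at once if a blue-capped bottle is tipped more than 45 degrees (angle between any of large_blue_mid, medium_blue_mid, small_blue_mid's own z axis and vertical above 0.79 rad).
It fails at once if the large blue-capped bottle is dropped or thrown (faster than 0.8 m/s with no finger on it, a fall of over 30 mm) (linear speed of large_blue above 0.8 m/s and contact force between the fingers and large_blue below 0.05 N).
It fails at once if the medium blue-capped bottle is dropped or thrown (faster than 0.8 m/s with no finger on it, a fall of over 30 mm) (linear speed of medium_blue above 0.8 m/s and contact force between the fingers and medium_blue below 0.05 N).
It fails at once if the small blue-capped bottle is dropped or thrown (faster than 0.8 m/s with no finger on it, a fall of over 30 mm) (linear speed of small_blue above 0.8 m/s and contact force between the fingers and small_blue below 0.05 N).
It also fails if it takes over 128 s, if anything falls off the work surface, if the arm or the gripper's body presses on something with over 40 N, if the wrist force passes 120 N, or if a joint passes its speed limit or range.

### The arm

A 6-joint arm with a two-finger parallel gripper is mounted at the origin on the work surface. World frame = base frame: x ahead of the robot, y to its left, z up, the work surface at z = 0. Lengths are in m, angles in rad, forces in N, time in s.
With the tool pointing down it reaches from about 0.35 to 0.975 m from the base axis. Payload 4.9 kg.
Tool frame: the origin (TCP) lies at the very end of the fingers, on their centre line; the grasp point (between the pads) lies 19 mm behind it; z points along the fingers, x is the direction in which the jaws open and shut, and the axes are right-handed (so a half turn about z gives the same grasp; the last joint's range is limited). The gripper opens to 85 mm and grips with 20 to 120 N. Pads are 22 mm wide; open, the fingers measure 114 mm over their backs; the gripper's body (76 mm by 85 mm) begins 54 mm behind the grasp point. The pads swing forward as they close: fully open they stand 13 mm farther back than shut.
Start: joints at [-1.252, 0.053, 1.613, -0, 1.476, -0.119], TCP at [0.265, -0.566, 0.231] pointing down, gripper open.
Joint ranges: [-3.01, 3.01], [-1.01, 2.22], [0.06, 2.58], [-1.02, 4.17], [0.09, 2.62], [-3.14, 3.14]. Speed limits (rad/s): [2.57, 2.57, 3.14, 3.14, 3.14, 3.14].

### API

Orientations are given as a unit quaternion [w, x, y, z].
In Python, from plant import * gives the robot as it stands.
- The arm moves only by the shell command python3 -m inch 'ROWS'. ROWS is text: rows parted by semicolons, each of 7 numbers parted by spaces: the shift along the tool's x, y, z in m, then the turn, a rotation vector about the tool's x, y, z in rad, then the closure, from 0 (fully open) to 1 (shut). A call has 1 to 10 rows; each row shifts and turns the commanded pose from where the row before left it, along the tool's axes as they then stand; what a row does not reach is not made up. A row lasts 1/12 s, in which the tool goes at most 41.7 mm and 7.16 degrees, less where a joint would pass 70% of its speed; a pose out of reach is approached as far as the arm can. A call with a gripper value outside its range is refused whole. The fingers move at their own pace and stop on an object; the grip force is fixed at half the most. Time passes only in rows, so rows that do not move let the fingers close. It gives the time, the measured TCP pose, the force and the opening at its end, in the units of the state.
- state(): the state, without advancing time (a new reading comes with each control period).
- grab_frame(name): name is "scene" or "side" or "wrist"; returns the picture (480x640x3 uint8, blue, green, red); there is no depth.
- camera_info(name): a dict with "vertical_fov" (degrees; the focal length in pixels is half the picture's height over the tangent of half this angle, whatever the lens; pixels are square), "cx", "cy" (the principal point, pixels), "origin" and "rotation" of the camera in the world. Camera axes: x right, y down, z forward; pixel columns grow to the right and rows downward; lengths in m; the calibration is good to about 2 mm. The wrist camera is an equidistant fisheye: a pixel r from the principal point sees the ray r / f radians off the axis. A picture is of the moment at which its call begins: read the wrist's pose just before it. camera_info takes no time and is no camera call; for the wrist camera it gives the pose at the moment of the call.
- job_done(): hands the job in, once; it reports no verdict.
The state is a dict: "time": time; "joint_pos": joint angles; "joint_vel": joint speeds; "joint_efforts": joint torques, N m; "tool_pos": TCP position; "tool_rot": TCP orientation; "contact_force": force on the tool from outside, world axes, zero at the start; "ft_torque": the same for the moment, N m; "gripper_width": opening from 0.0 (shut) to 1.0 (fully open).
Only numpy, scipy, OpenCV 4.12 (cv2) and the standard library are available. Lean on these libraries where they do the work, as an engineer would, in place of code of your own. Each camera call takes 0.05 s, during which the arm holds its last target.

## Working session

There is one attempt and no reset: what is moved stays moved. The work goes in short steps, Python scripts to look and compute and a shell command to move; the robot and the scene stay as the last step left them, time stands still between calls to the robot, and variables do not carry over. Pictures are saved under pics/ and viewed, and the job is handed in when it is done.

```bash
ls; mkdir -p pics
python3 - <<'E'
from plant import *
import cv2
s=state();print(s)
for n in ["scene","side","wrist"]:
    print(n,camera_info(n)); cv2.imwrite(f"pics/{n}0.png",grab_frame(n))
E
```

```text
pics
{'time': 0.0, 'joint_pos': array([-1.25194717e+00,  5.33469618e-02,  1.61433975e+00,  8.52084870e-07,
        1.47597848e+00, -1.19005109e-01]), 'joint_vel': array([ 0.00021688, -0.00117288,  0.00076072,  0.00019136, -0.0006211 ,
       -0.00175083]), 'joint_efforts': array([ 2.23905125e-03, -3.93683553e+01, -3.70176315e+01, -1.22629416e-05,
        6.91286725e-03,  2.14570974e-05]), 'tool_pos': array([ 0.26479491, -0.56543189,  0.23004182]), 'tool_rot': array([-6.56327985e-04,  8.43799600e-01, -5.36657397e-01, -8.01923571e-04]), 'contact_force': array([0.07963749, 0.15879646, 0.05636734]), 'ft_torque': array([-0.01503038, -0.02709251, -0.01101487]), 'gripper_width': 1.0010757231184864}
scene {'vertical_fov': 43.82527273007363, 'cx': 311.96447253723755, 'cy': 232.28454442192802, 'origin': array([1.15006289, 0.60412451, 0.99249287]), 'rotation': array([-0.16537364,  0.38576733,  0.83322624, -0.35995717])}
side {'vertical_fov': 42.09515645978765, 'cx': 314.6997078455921, 'cy': 240.96521570447504, 'origin': array([-0.0478854 ,  0.70859128,  0.89392064]), 'rotation': array([ 0.13112017, -0.28531592,  0.86457987, -0.39230598])}
wrist {'vertical_fov': 65.70646984690485, 'cx': 327.267650019388, 'cy': 242.88648725496594, 'origin': array([ 0.32912561, -0.53503588,  0.37326459]), 'rotation': array([ 0.11823542,  0.83533197, -0.53145903, -0.07610645])}
```

View pics/scene0.png

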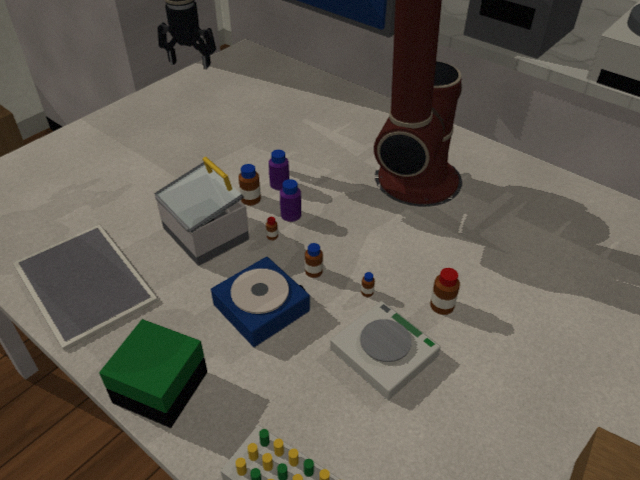

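View pics/side0.png

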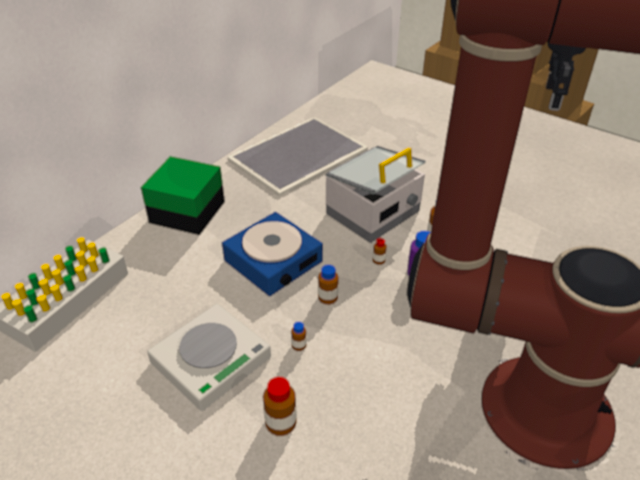

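View pics/wrist0.png

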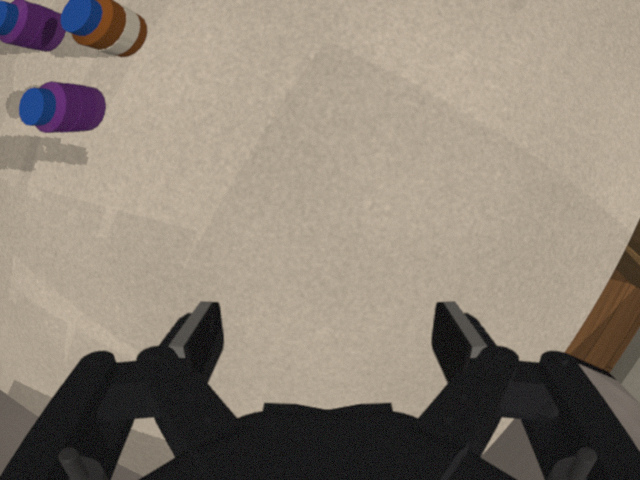

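The scene view shows the amber blue-capped large bottle at about (249,185), next to two purple look-alikes at (279,170) and (290,200). The medium blue is at (314,260), the small blue at (368,285), the red ones at (272,228) and (445,290). I'll enlarge crops to confirm this and get precise pixels.

```bash
cat > h.py <<'E'
import numpy as np,cv2
from scipy.spatial.transform import Rotation as R
def q2r(q): return R.from_quat([q[1],q[2],q[3],q[0]])
def ray(ci,u,v,fish=False):
    f=240/np.tan(np.radians(ci['vertical_fov'])/2)
    x,y=u-ci['cx'],v-ci['cy']
    if fish:
        r=np.hypot(x,y); th=r/f; d=np.array([x/r*np.sin(th),y/r*np.sin(th),np.cos(th)])
    else: d=np.array([x/f,y/f,1.])
    return q2r(ci['rotation']).apply(d)
def atz(ci,u,v,z,fish=False):
    d=ray(ci,u,v,fish); o=np.array(ci['origin']); return o+d*(z-o[2])/d[2]
def proj(ci,P,fish=False):
    f=240/np.tan(np.radians(ci['vertical_fov'])/2)
    c=q2r(ci['rotation']).inv().apply(np.atleast_2d(P)-ci['origin'])
    if fish:
        r=np.hypot(c[:,0],c[:,1]); th=np.arctan2(r,c[:,2]); k=f*th/r
    else: k=f/c[:,2]
    return np.c_[c[:,0]*k+ci['cx'],c[:,1]*k+ci['cy']]
E
python3 - <<'E'
import cv2
a=cv2.imread('pics/scene0.png')
cv2.imwrite('pics/cropA.png',cv2.resize(a[140:270,140:330],None,fx=4.2,fy=4.2,interpolation=cv2.INTER_CUBIC))
cv2.imwrite('pics/cropB.png',cv2.resize(a[230:400,200:470],None,fx=2.9,fy=2.9,interpolation=cv2.INTER_CUBIC))
b=cv2.imread('pics/side0.png')
cv2.imwrite('pics/cropC.png',cv2.resize(b[130:290,220:440],None,fx=3.6,fy=3.6,interpolation=cv2.INTER_CUBIC))
E
```

```text
(no output)
```

View pics/cropA.png

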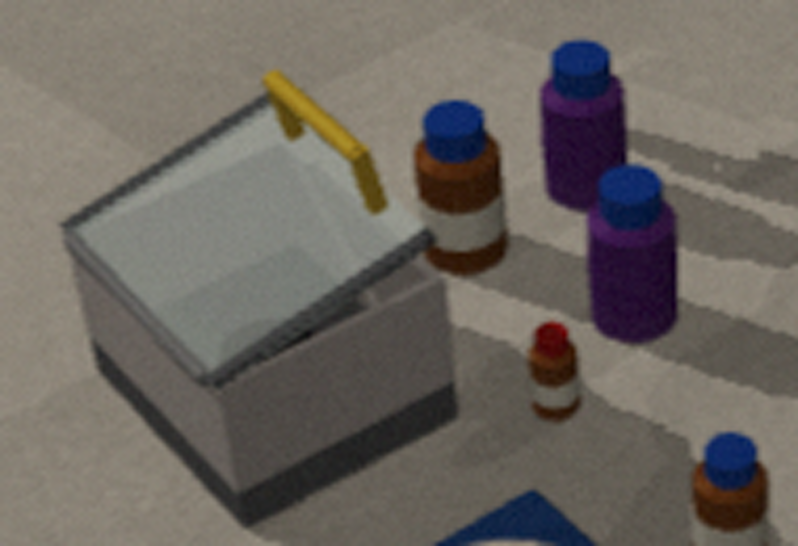

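View pics/cropB.png

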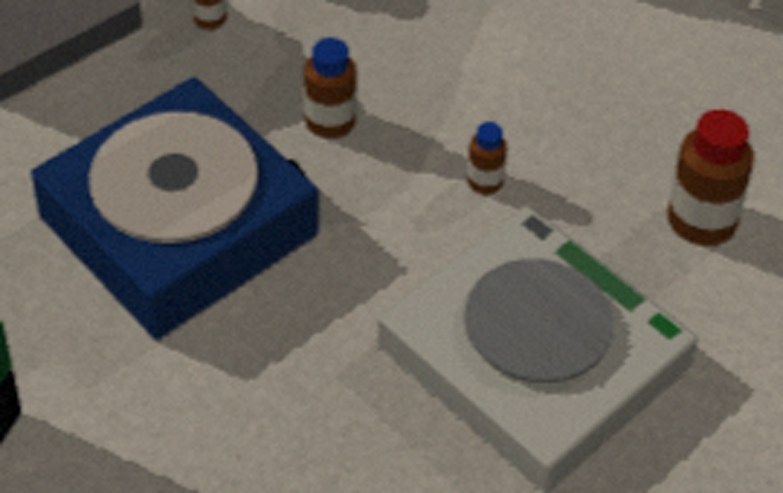

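View pics/cropC.png

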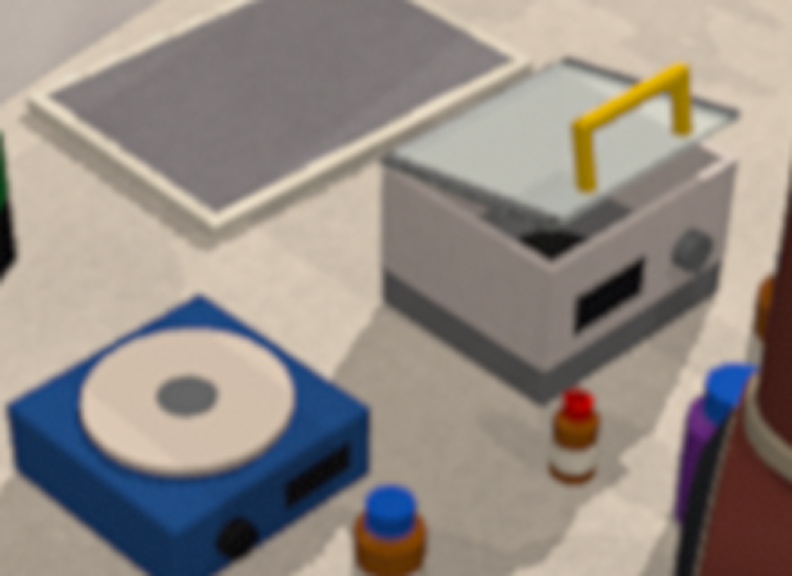

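Run:
```python
from plant import *
from h import *
s=camera_info("scene");d=camera_info("side")
A=lambda u,v:(140+u/4.2,140+v/4.2)
B=lambda u,v:(200+u/2.9,230+v/2.9)
C=lambda u,v:(220+u/3.6,130+v/3.6)
pts=[("large",s,A(455,117),.1),("pur1",s,A(581,58),.1),("pur2",s,A(631,182),.1),("sred",s,A(552,333),.056),("med",s,B(330,47),.078),("small",s,B(490,132),.056),("lred",s,B(722,127),.1),
("stir",s,B(173,172),.06),("pan",s,B(540,320),.045),("b_near",s,A(248,523),0),("b_right",s,A(457,412),0),("b_left",s,A(98,368),0),
("rim right",s,A(443,285),.105),("hinge near",s,A(212,380),.105),("hinge left",s,A(68,228),.105),
("stirS",d,C(187,397),.06),("medS",d,C(391,500),.078),("sredS",d,C(577,400),.056),("panS",d,(208,345),.045),("smallS",d,(299,327),.056),("lredS",d,(279,385),.1),("b_nearS",d,C(540,402),0),("b_rightS",d,C(717,295),0),("b_leftS",d,C(385,302),0),
("rim nearS",d,C(548,266),.105),("rim rightS",d,C(733,162),.105),("rim leftS",d,C(387,165),.105)]
for n,c,p,z in pts: print(n,np.round(p,1),np.round(atz(c,*p,z)[:2],4), round(float(np.hypot(*atz(c,*p,z)[:2])),3))
# handle ends triangulation
for a,b in [(A(360,155),C(580,128)),(A(272,80),C(685,72))]:
    r1,r2=ray(s,*a),ray(d,*b);o1,o2=s['origin'],d['origin']
    t=np.linalg.lstsq(np.c_[r1,-r2],o2-o1,rcond=None)[0]
    p,q=o1+t[0]*r1,o2+t[1]*r2;print("handle",p,q)
```

```text
large [248.3 167.9] [ 0.3554 -0.2795] 0.452
pur1 [278.3 153.8] [ 0.2646 -0.2629] 0.373
pur2 [290.2 183.3] [ 0.3341 -0.1601] 0.37
sred [271.4 219.3] [ 0.4224 -0.1416] 0.446
med [313.8 246.2] [0.4438 0.0064] 0.444
small [369.  275.5] [0.4187 0.1386] 0.441
lred [449.  273.8] [0.3443 0.2815] 0.445
stir [259.7 289.3] [ 0.599  -0.0089] 0.599
pan [386.2 340.3] [0.5258 0.26  ] 0.587
b_near [199.  264.5] [ 0.5992 -0.2069] 0.634
b_right [248.8 238.1] [ 0.4631 -0.1815] 0.497
b_left [163.3 227.6] [ 0.5719 -0.3673] 0.68
rim right [245.5 207.9] [ 0.4703 -0.174 ] 0.501
hinge near [190.5 230.5] [ 0.6008 -0.2122] 0.637
hinge left [156.2 194.3] [ 0.5704 -0.3669] 0.678
stirS [271.9 240.3] [ 0.5947 -0.0066] 0.595
medS [328.6 268.9] [0.442  0.0088] 0.442
sredS [380.3 241.1] [ 0.4181 -0.1393] 0.441
panS [208 345] [0.519  0.2605] 0.581
smallS [299 327] [0.4108 0.1415] 0.434
lredS [279 385] [0.3401 0.2817] 0.442
b_nearS [370.  241.7] [ 0.4662 -0.1811] 0.5
b_rightS [419.2 211.9] [ 0.4316 -0.3356] 0.547
b_leftS [326.9 213.9] [ 0.5981 -0.204 ] 0.632
rim nearS [372.2 203.9] [ 0.4663 -0.179 ] 0.5
rim rightS [423.6 175. ] [ 0.4316 -0.3326] 0.545
rim leftS [327.5 175.8] [ 0.5989 -0.2054] 0.633
handle [ 0.47657139 -0.22206457  0.17320408] [ 0.47668066 -0.22146171  0.17250632]
handle [ 0.45939406 -0.31023071  0.17056584] [ 0.45941832 -0.31010416  0.17040467]
```

Run:
```python
from plant import *
from h import *
s=state();w=camera_info("wrist")
r=q2r(s['tool_rot']);print(r.as_matrix().round(3))
print("cam in tool",r.inv().apply(w['origin']-s['tool_pos']).round(4))
print("cam axes in tool\n",(r.inv()*q2r(w['rotation'])).as_matrix().round(3))
sh=np.array([.517,-.272]);yaw=-.205
from math import *
X=np.array([cos(yaw),sin(yaw)]);print("hinge",sh+.071*X,"handle now",sh+.071*X-.123*X, "tool x yaw",atan2(r.as_matrix()[1,0],r.as_matrix()[0,0]))
```

```text
[[ 0.424 -0.906 -0.001]
 [-0.906 -0.424  0.002]
 [-0.002 -0.    -1.   ]]
cam in tool [-0.0006 -0.0712 -0.1431]
cam axes in tool
 [[ 1.    -0.001  0.   ]
 [ 0.     0.96   0.279]
 [-0.    -0.279  0.96 ]]
hinge [ 0.58651333 -0.28645327] handle now [ 0.46608883 -0.26141451] tool x yaw -1.1329888506595223
```

```bash
cat > d.py <<'E'
# usage: d.py x y z yaw  -> tool-frame delta (now) + turn about tool z
import sys
from plant import *
from h import *
from math import *
x,y,z,psi=map(float,sys.argv[1:5])
s=state();r=q2r(s['tool_rot'])
T=np.array([[cos(psi),sin(psi),0],[sin(psi),-cos(psi),0],[0,0,-1]])
rv=(r.inv()*R.from_matrix(T)).as_rotvec()
print("shift (before turn)",r.inv().apply(np.array([x,y,z])-s['tool_pos']).round(4),"turn",rv.round(4),"after-turn shift",(T.T@(np.array([x,y,z])-s['tool_pos'])).round(4))
print("now",np.round(s['tool_pos'],4),"t",round(s['time'],2),"F",np.round(s['contact_force'],1),"w",round(s['gripper_width'],3))
E
python3 -m inch '-.0187 -.0311 0 0 0 0 0;-.0187 -.0311 0 0 0 0 0;-.0187 -.0311 0 0 0 0 0;-.0187 -.0311 0 0 0 0 0;-.0187 -.0311 0 0 0 0 0;-.0187 -.0311 0 0 0 0 0;-.0187 -.0311 0 0 0 0 0;-.0187 -.0311 0 0 0 0 0;-.0187 -.0311 0 0 0 0 0;-.0187 -.0311 0 0 0 0 0'
python3 -m inch '0 0 0 0 0 -.116 0;0 0 0 0 0 -.116 0;0 0 0 0 0 -.116 0;0 0 0 0 0 -.116 0;0 0 0 0 0 -.116 0;0 0 0 0 0 -.116 0;0 0 0 0 0 -.116 0;0 0 0 0 0 -.116 0;0 0 0 0 0 0 0'
python3 d.py .467 -.264 .1525 -.205
python3 -c "
from plant import *
import cv2
cv2.imwrite('pics/w1.png',grab_frame('wrist'))"
```

```text
time: 0.98
tool_pos: [0.4679, -0.2631, 0.2311]
tool_rot: [-0.0, 0.844, -0.537, -0.0]
contact_force: [0.3, -0.8, 0.2]
gripper_width: 0.997
time: 1.73
tool_pos: [0.4672, -0.2647, 0.2309]
tool_rot: [-0.0, 0.995, -0.101, -0.0]
contact_force: [-0.2, 0.4, 0.1]
gripper_width: 0.999
shift (before turn) [-0.0002 -0.0006  0.0784] turn [-0.0003  0.0006  0.0019] after-turn shift [-0.0003 -0.0006  0.0784]
now [ 0.4672 -0.2647  0.2309] t 1.73 F [-0.2  0.4  0.1] w 0.999
```

View pics/w1.png

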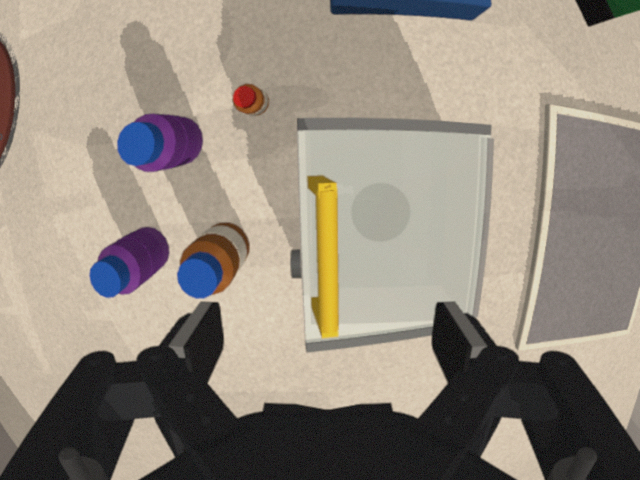

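The wrist view shows the handle bar from (326,185) to (330,335), the pad at (381,212), the amber large bottle cap at (200,276) and two purple ones. I'll convert these to positions and cross-check.

Run:
```python
from plant import *
from h import *
w=camera_info("wrist")
for n,u,v,z in [("bar a",326,186,.172),("bar b",330,335,.172),("pad",381,212,.034),("large cap",200,276,.1),("sred",244,97,.056),("pur2",141,144,.1)]:
    print(n,atz(w,u,v,z,True).round(4))
```

```text
bar a [ 0.4758 -0.2203  0.172 ]
bar b [ 0.4592 -0.311   0.172 ]
pad [ 0.5171 -0.2721  0.034 ]
large cap [ 0.357  -0.2787  0.1   ]
sred [ 0.4201 -0.1436  0.056 ]
pur2 [ 0.3377 -0.1621  0.1   ]
```

```bash
python3 -m inch '0 0 .02 0 0 0 0;0 0 .02 0 0 0 0;0 0 .02 0 0 0 0;0 0 .0184 0 0 0 0;0 0 0 0 0 0 0;0 0 0 0 0 0 .5;0 0 0 0 0 0 1;0 0 0 0 0 0 1;0 0 0 0 0 0 1;0 0 0 0 0 0 1'
python3 -m inch '0 0 0 0 0 0 1;0 0 0 0 0 0 1;0 0 0 0 0 0 1;0 0 0 0 0 0 1'
python3 -c "
from plant import *
import cv2
cv2.imwrite('pics/w2.png',grab_frame('wrist'))"
```

```text
time: 2.62
tool_pos: [0.4679, -0.2653, 0.1543]
tool_rot: [0.001, 0.995, -0.102, 0.001]
contact_force: [0.4, 0.1, -0.4]
gripper_width: 0.297
time: 2.95
tool_pos: [0.4668, -0.2649, 0.1535]
tool_rot: [0.0, 0.995, -0.102, -0.001]
contact_force: [-6.0, 0.5, 5.0]
gripper_width: 0.12
```

View pics/w2.png

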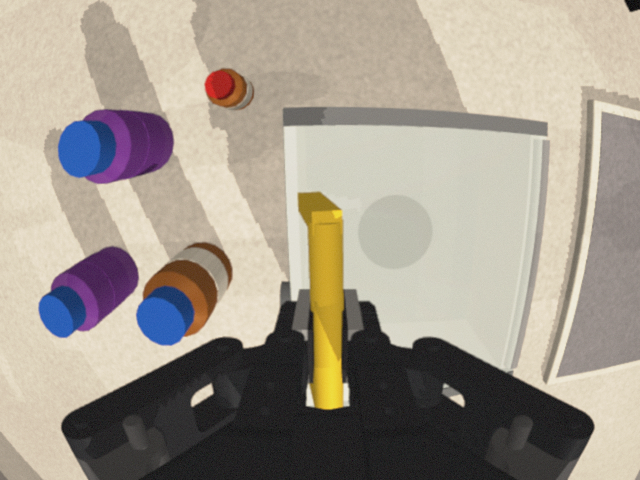

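Run:
```python
import numpy as np
p=np.linspace(.5,.335+1.70,21);r=.1398
for i in range(20): print(round(r*(np.cos(p[i])-np.cos(p[i+1])),4),round(-r*(np.sin(p[i+1])-np.sin(p[i])),4))
```

```text
0.0055 -0.0092
0.0062 -0.0088
0.0068 -0.0083
0.0075 -0.0077
0.008 -0.0071
0.0085 -0.0065
0.009 -0.0058
0.0094 -0.0051
0.0098 -0.0044
0.0101 -0.0036
0.0104 -0.0028
0.0105 -0.002
0.0107 -0.0012
0.0107 -0.0004
0.0107 0.0005
0.0107 0.0013
0.0105 0.0021
0.0103 0.0029
0.0101 0.0037
0.0098 0.0044
```

```bash
python3 -m inch '.0055 0 -.0092 0 0 0 1;.0062 0 -.0088 0 0 0 1;.0068 0 -.0083 0 0 0 1;.0075 0 -.0077 0 0 0 1;.008 0 -.0071 0 0 0 1'
python3 -m inch '.0085 0 -.0065 0 0 0 1;.009 0 -.0058 0 0 0 1;.0094 0 -.0051 0 0 0 1;.0098 0 -.0044 0 0 0 1;.0101 0 -.0036 0 0 0 1'
python3 -c "
from plant import *
import cv2
cv2.imwrite('pics/s2.png',grab_frame('side'))"
```

```text
time: 3.42
tool_pos: [0.4979, -0.2707, 0.1931]
tool_rot: [-0.001, 0.995, -0.102, -0.005]
contact_force: [-10.5, 4.2, 3.6]
gripper_width: 0.119
time: 3.83
tool_pos: [0.5458, -0.2799, 0.2214]
tool_rot: [-0.002, 0.995, -0.102, -0.002]
contact_force: [-9.3, 7.7, 13.2]
gripper_width: 0.118
```

View pics/s2.png

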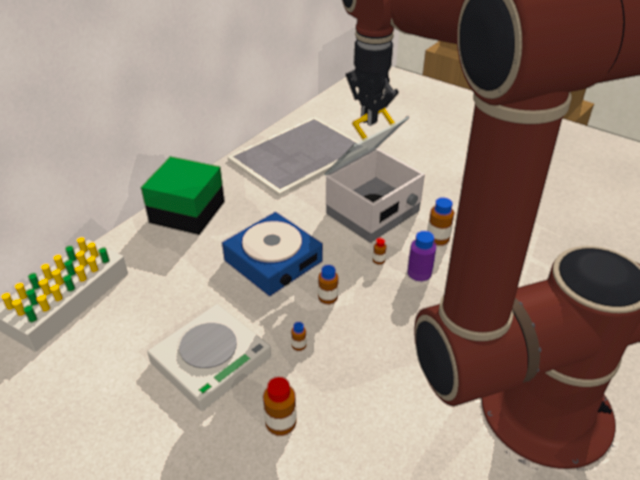

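Guard is lifting well (about 50°). I'll carry on along the arc.

```bash
python3 -m inch '.0104 0 -.0028 0 0 0 1;.0105 0 -.002 0 0 0 1;.0107 0 -.0012 0 0 0 1;.0107 0 -.0004 0 0 0 1;.0107 0 .0005 0 0 0 1'
python3 -m inch '.0107 0 .0013 0 0 0 1;.0105 0 .0021 0 0 0 1;.0103 0 .0029 0 0 0 1;.0101 0 .0037 0 0 0 1;.0098 0 .0044 0 0 0 1;0 0 0 0 0 0 1;0 0 0 0 0 0 1'
python3 d.py .6 -.2 .2 -.205
python3 -c "
from plant import *
import cv2
cv2.imwrite('pics/s3.png',grab_frame('side')[60:300,200:500]);cv2.imwrite('pics/w3.png',grab_frame('wrist'))"
```

```text
time: 4.3
tool_pos: [0.5991, -0.2905, 0.227]
tool_rot: [-0.001, 0.995, -0.102, 0.0]
contact_force: [-3.7, 6.6, 5.9]
gripper_width: 0.116
time: 4.88
tool_pos: [0.65, -0.3016, 0.2107]
tool_rot: [-0.001, 0.995, -0.102, 0.001]
contact_force: [3.0, 4.2, 0.5]
gripper_width: 0.118
shift (before turn) [-0.0695 -0.0894  0.0107] turn [-0.0017 -0.0022  0.0014] after-turn shift [-0.0696 -0.0893  0.0107]
now [ 0.65   -0.3016  0.2107] t 4.88 F [3.  4.2 0.5] w 0.118
```

View pics/s3.png

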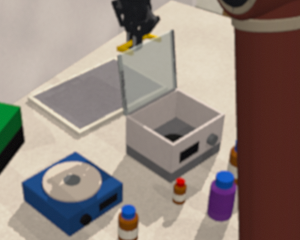

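View pics/w3.png

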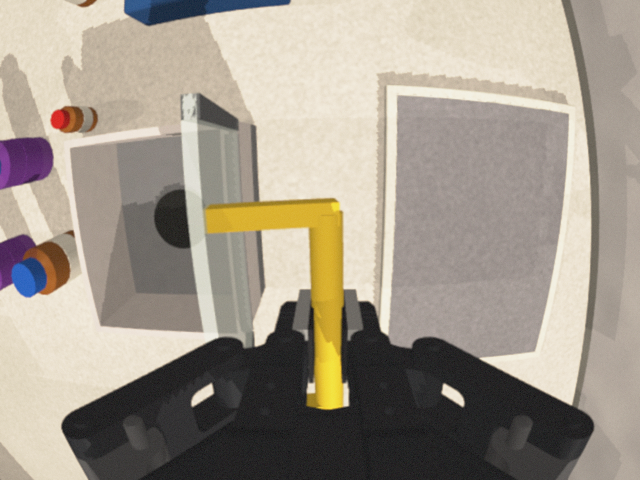

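```bash
python3 -m inch '0 0 0 0 0 0 .6;0 0 0 0 0 0 .6;0 0 0 0 0 0 .6;0 0 0 0 0 0 .6;0 0 0 0 0 0 .6;0 0 -.01 0 0 0 .6;0 0 -.02 0 0 0 .6;0 0 -.025 0 0 0 .6;0 0 -.025 0 0 0 .6;0 0 0 0 0 0 .6'
python3 -m inch '-.0228 -.0274 0 0 0 0 .5;-.0228 -.0274 0 0 0 0 .5;-.0228 -.0274 0 0 0 0 .5;-.0228 -.0274 0 0 0 0 .5;-.0228 -.0274 0 0 0 0 .5;-.0228 -.0274 0 0 0 0 .5;-.0228 -.0274 0 0 0 0 .5;-.0228 -.0274 0 0 0 0 .5;-.0228 -.0274 0 0 0 0 .5;-.0228 -.0274 0 0 0 0 .5'
python3 -m inch '-.0228 -.0274 0 0 0 0 .5;-.0228 -.0274 0 0 0 0 .5;-.0228 -.0274 0 0 0 0 .5;-.0228 -.0274 0 0 0 0 .5;0 0 0 0 0 0 .5'
python3 d.py .415 .14 .15 1.366
python3 -c "
from plant import *
import cv2
cv2.imwrite('pics/s4.png',grab_frame('scene'));cv2.imwrite('pics/w4.png',grab_frame('wrist'))"
```

```text
time: 5.82
tool_pos: [0.6507, -0.3039, 0.2996]
tool_rot: [0.003, 0.995, -0.102, 0.005]
contact_force: [1.0, -0.5, 1.9]
gripper_width: 0.396
time: 6.65
tool_pos: [0.4802, 0.0133, 0.2914]
tool_rot: [-0.0, 0.995, -0.103, 0.001]
contact_force: [0.4, 1.2, -0.2]
gripper_width: 0.496
time: 7.07
tool_pos: [0.412, 0.142, 0.2918]
tool_rot: [-0.001, 0.995, -0.099, 0.0]
contact_force: [0.2, -0.4, 0.3]
gripper_width: 0.501
shift (before turn) [0.0033 0.0017 0.1418] turn [-0.0016 -0.0024 -1.5646] after-turn shift [-0.0013  0.0034  0.1418]
now [0.412  0.142  0.2918] t 7.07 F [ 0.2 -0.4  0.3] w 0.501
```

View pics/s4.png

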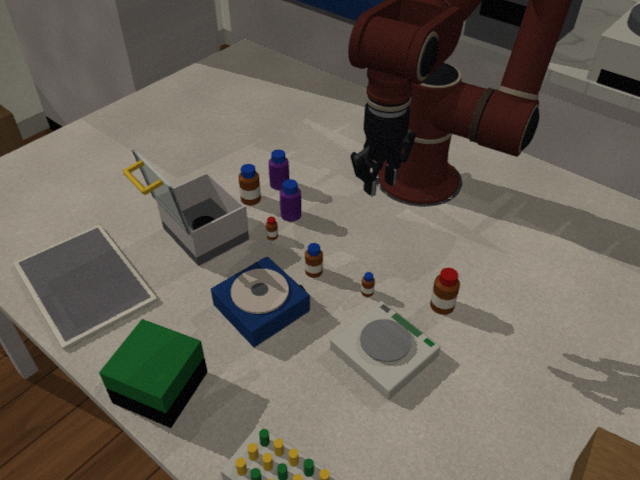

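View pics/w4.png

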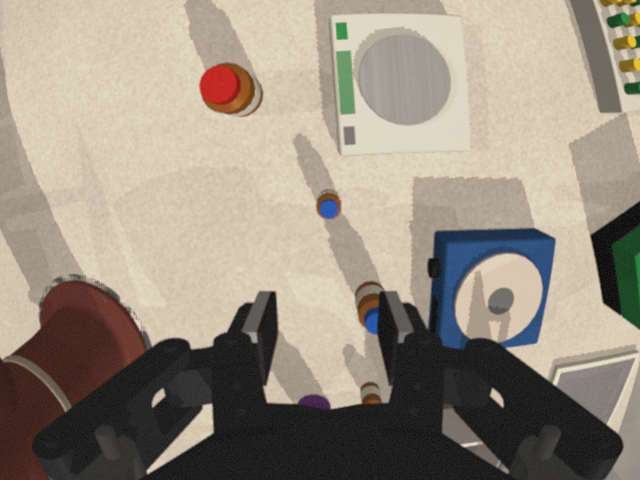

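Guard stays open. In the wrist view the small blue cap is at (329,209), the pan's centre at about (405,79), the stirrer dot at (501,300) and the large red cap at (221,84).

```bash
python3 - <<'E'
from plant import *
from h import *
w=camera_info("wrist")
a=cv2.imread('pics/w4.png'); 
for n,u,v,z in [("small",329,209,.056),("pan",405,79,.045),("stir",501,300,.06),("lred",220,84,.1)]:
    print(n,atz(w,u,v,z,True).round(4))
E
python3 -m inch '0 0 0 0 0 -.12 .5;0 0 0 0 0 -.12 .5;0 0 0 0 0 -.12 .5;0 0 0 0 0 -.12 .5;0 0 0 0 0 -.12 .5;0 0 0 0 0 -.12 .5;0 0 0 0 0 -.12 .5;0 0 0 0 0 -.12 .5;0 0 0 0 0 -.12 .5;0 0 0 0 0 -.12 .5'
python3 -m inch '0 0 0 0 0 -.12 .4;0 0 0 0 0 -.12 .4;0 0 0 0 0 -.12 .4;0 0 .035 0 0 0 .4;0 0 .035 0 0 0 .4;0 0 .035 0 0 0 .4;0 0 .025 0 0 0 .4;0 0 0 0 0 0 .4'
python3 -c "
from plant import *
import cv2
cv2.imwrite('pics/w5.png',grab_frame('wrist'))"
```

```text
small [0.4157 0.1365 0.056 ]
pan [0.5212 0.2558 0.045 ]
stir [ 0.5971 -0.0101  0.06  ]
lred [0.3441 0.2801 0.1   ]
time: 8.0
tool_pos: [0.415, 0.1365, 0.291]
tool_rot: [0.0, 0.878, 0.479, -0.0]
contact_force: [-0.2, 0.4, 0.8]
gripper_width: 0.5
time: 8.67
tool_pos: [0.4109, 0.136, 0.1545]
tool_rot: [-0.003, 0.78, 0.626, -0.005]
contact_force: [-1.4, -0.4, -1.1]
gripper_width: 0.603
```

View pics/w5.png

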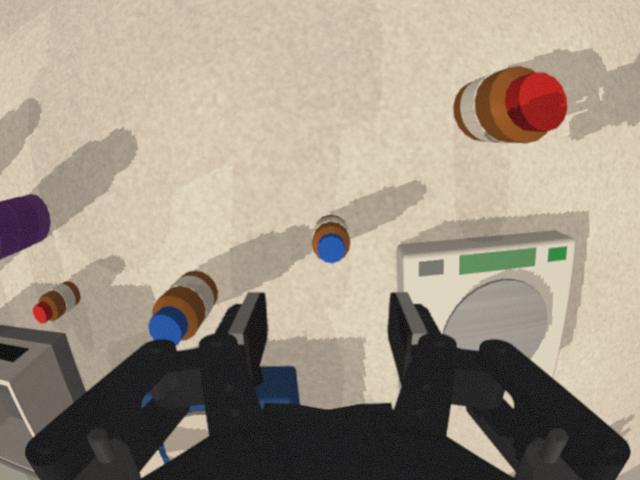

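```bash
python3 - <<'E'
from plant import *
from h import *
w=camera_info("wrist")
for n,u,v,z in [("small",331,249,.056),("corner",400,246,.035),("med",168,326,.078),("sred",42,313,.056)]:
    print(n,atz(w,u,v,z,True).round(4))
E
python3 d.py .4155 .138 .011 1.366
```

```text
small [0.4174 0.1385 0.056 ]
corner [0.4326 0.1887 0.035 ]
med [0.4429 0.0111 0.078 ]
sred [ 0.4216 -0.1412  0.056 ]
shift (before turn) [0.0025 0.0033 0.1469] turn [-0.0062  0.0028 -0.0132] after-turn shift [0.0021 0.0025 0.1469]
now [0.4127 0.1365 0.1579] t 8.72 F [-0.1  0.1  0.9] w 0.599
```

```bash
python3 -m inch '.0028 .0033 0 0 0 0 .5;0 0 .035 0 0 0 .5;0 0 .035 0 0 0 .5;0 0 .035 0 0 0 .5;0 0 0 0 0 0 .5;0 0 0 0 0 0 .5'
python3 d.py .4165 .1385 .011 1.366
```

```text
time: 9.22
tool_pos: [0.4187, 0.1399, 0.0568]
tool_rot: [-0.0, 0.779, 0.627, -0.0]
contact_force: [0.3, -0.4, 0.3]
gripper_width: 0.499
shift (before turn) [-0.0019 -0.0018  0.0458] turn [-0.0006  0.0003 -0.0114] after-turn shift [-0.0019 -0.0019  0.0458]
now [0.4187 0.1399 0.0568] t 9.22 F [ 0.3 -0.4  0.3] w 0.499
```

```bash
python3 -m inch '-.0018 -.0018 0 0 0 0 .5;0 0 .02 0 0 0 .5;0 0 .02 0 0 0 .5;0 0 .0055 0 0 0 .5;0 0 0 0 0 0 .5'
python3 -m inch '0 0 0 0 0 0 .8;0 0 0 0 0 0 1;0 0 0 0 0 0 1;0 0 0 0 0 0 1;0 0 0 0 0 0 1;0 0 0 0 0 0 1'
python3 d.py .4165 .1385 .011 1.366
```

```text
time: 9.63
tool_pos: [0.4167, 0.1387, 0.0116]
tool_rot: [0.0, 0.779, 0.627, 0.0]
contact_force: [-0.1, 0.3, 0.5]
gripper_width: 0.499
time: 10.13
tool_pos: [0.4181, 0.139, 0.0129]
tool_rot: [0.001, 0.779, 0.627, 0.002]
contact_force: [-0.4, -0.1, 6.7]
gripper_width: 0.307
shift (before turn) [-0.0008 -0.0015  0.0019] turn [ 0.0041 -0.0015 -0.0109] after-turn shift [-0.0008 -0.0015  0.0019]
now [0.4181 0.139  0.0129] t 10.13 F [-0.4 -0.1  6.7] w 0.307
```

```bash
python3 -m inch '0 0 -.01 0 0 0 1;0 0 -.02 0 0 0 1;0 0 -.03 0 0 0 1;0 0 -.035 0 0 0 1;0 0 -.035 0 0 0 1;0 0 -.03 0 0 0 1;0 0 -.01 0 0 0 1;0 0 0 0 0 0 1'
python3 -c "
from plant import *
import cv2
cv2.imwrite('pics/s6.png',grab_frame('side'));cv2.imwrite('pics/w6.png',grab_frame('wrist'))"
python3 d.py .517 -.272 .182 1.366
```

```text
time: 10.8
tool_pos: [0.418, 0.139, 0.1847]
tool_rot: [0.002, 0.779, 0.627, 0.003]
contact_force: [0.1, -0.1, -0.5]
gripper_width: 0.31
shift (before turn) [-0.3793  0.1872 -0.0025] turn [-0.0009  0.0003 -0.0109] after-turn shift [-0.3814  0.183  -0.0024]
now [0.4153 0.1386 0.1796] t 10.9 F [ 0.6 -0.4 -0.7] w 0.307
```

View pics/s6.png

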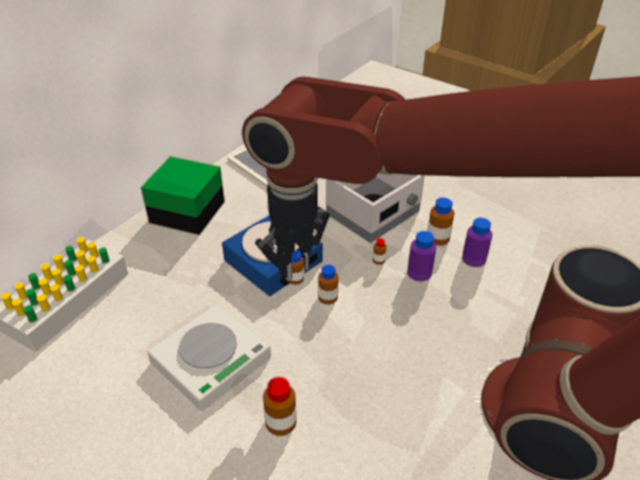

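View pics/w6.png

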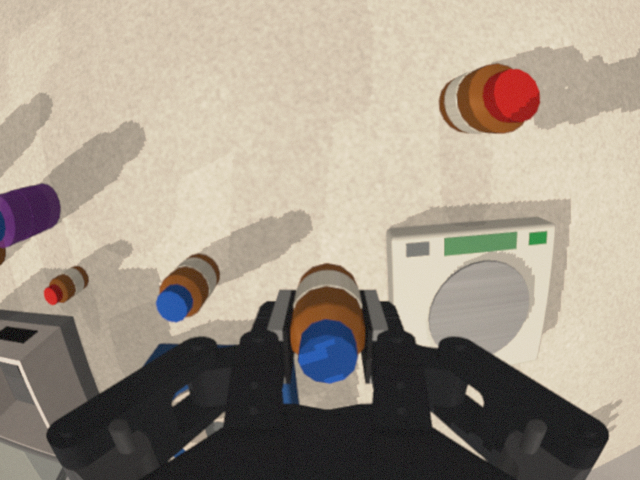

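```bash
python3 -m inch '-.015 .0074 0 0 0 0 1;-.029 .0143 0 0 0 0 1;-.029 .0143 0 0 0 0 1;-.029 .0143 0 0 0 0 1;-.029 .0143 0 0 0 0 1;-.029 .0143 0 0 0 0 1;-.029 .0143 0 0 0 0 1;-.029 .0143 0 0 0 0 1;-.029 .0143 0 0 0 0 1;-.029 .0143 0 0 0 0 1'
python3 -m inch '-.029 .0143 0 0 0 0 1;-.029 .0143 0 0 0 0 1;-.029 .0143 0 0 0 0 1;-.0163 .008 0 0 0 -.0109 1;0 0 0 0 0 0 1;0 0 0 0 0 0 1'
python3 d.py .517 -.272 .0475 1.366
python3 -c "
from plant import *
import cv2
cv2.imwrite('pics/s7.png',grab_frame('scene'));cv2.imwrite('pics/w7.png',grab_frame('wrist'))"
```

```text
time: 11.73
tool_pos: [0.4881, -0.1609, 0.1767]
tool_rot: [-0.003, 0.779, 0.627, -0.001]
contact_force: [0.3, 0.2, -1.2]
gripper_width: 0.308
time: 12.23
tool_pos: [0.5159, -0.2716, 0.1769]
tool_rot: [-0.003, 0.776, 0.63, -0.001]
contact_force: [0.8, 0.1, -0.8]
gripper_width: 0.308
shift (before turn) [-0.0005  0.0019  0.1294] turn [-0.0055 -0.0027 -0.0019] after-turn shift [-0.0002  0.0012  0.1294]
now [ 0.5159 -0.2716  0.1769] t 12.23 F [ 0.8  0.1 -0.8] w 0.308
```

View pics/w7.png

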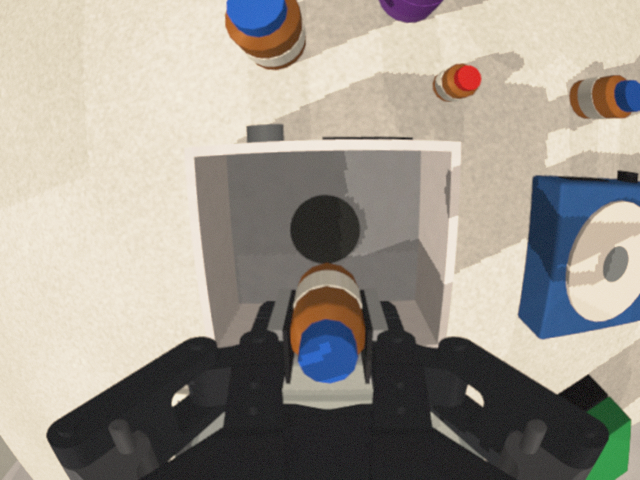

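View pics/s7.png

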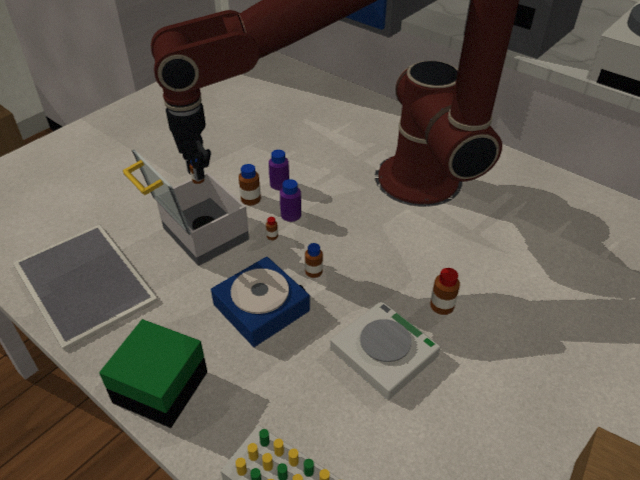

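```bash
python3 - <<'E'
from plant import *
from h import *
w=camera_info("wrist")
print(atz(w,325,229,.034,True))
E
python3 d.py .517 -.272 .0475 1.366
python3 -m inch '-.0003 .0008 .02 .003 0 0 1;0 0 .025 0 0 0 1;0 0 .025 0 0 0 1;0 0 .02 0 0 0 1;0 0 .015 0 0 0 1;0 0 0 0 0 0 1;0 0 0 0 0 0 1'
python3 d.py .517 -.272 .0475 1.366
```

```text
[ 0.51659261 -0.27150225  0.034     ]
shift (before turn) [-0.0016  0.0015  0.1305] turn [-0.0038 -0.002   0.0002] after-turn shift [-0.0013  0.001   0.1305]
now [ 0.5163 -0.2705  0.178 ] t 12.33 F [ 0.3 -0.3 -1.3] w 0.306
time: 12.92
tool_pos: [0.5169, -0.2705, 0.0741]
tool_rot: [-0.003, 0.775, 0.632, -0.001]
contact_force: [-0.3, 0.5, -0.4]
gripper_width: 0.306
shift (before turn) [-0.0015  0.0006  0.0266] turn [-0.0059 -0.0014  0.0011] after-turn shift [-0.0014  0.0004  0.0266]
now [ 0.5169 -0.2705  0.0741] t 12.92 F [-0.3  0.5 -0.4] w 0.306
```

```bash
python3 -m inch '-.001 0 .01 0 0 0 1;0 0 .008 0 0 0 1;0 0 .004 0 0 0 1;0 0 0 0 0 0 1;0 0 0 0 0 0 1'
python3 -m inch '0 0 .002 0 0 0 1;0 0 .001 0 0 0 1;0 0 .001 0 0 0 1;0 0 0 0 0 0 1'
python3 -c "
from plant import *
import cv2
cv2.imwrite('pics/s8.png',cv2.resize(grab_frame('scene')[110:270,100:300],None,fx=3,fy=3));cv2.imwrite('pics/w8.png',grab_frame('wrist'))"
python3 d.py .517 -.272 .0475 1.366
```

```text
time: 13.33
tool_pos: [0.5175, -0.2732, 0.0533]
tool_rot: [-0.001, 0.776, 0.631, -0.001]
contact_force: [-0.1, -0.9, -1.5]
gripper_width: 0.305
time: 13.67
tool_pos: [0.5175, -0.2732, 0.0493]
tool_rot: [-0.001, 0.776, 0.631, -0.001]
contact_force: [-0.1, 0.6, -0.4]
gripper_width: 0.305
shift (before turn) [ 0.0011 -0.0008  0.002 ] turn [-0.003   0.     -0.0001] after-turn shift [ 0.0011 -0.0008  0.002 ]
now [ 0.5176 -0.2733  0.0495] t 13.77 F [ 0.3 -0.2 -1.3] w 0.306
```

View pics/s8.png

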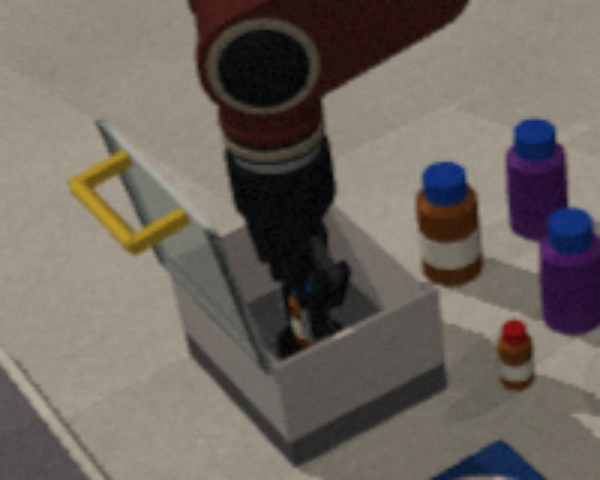

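View pics/w8.png

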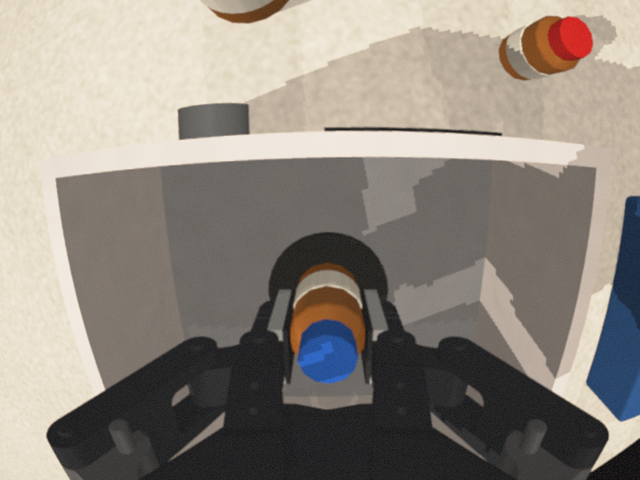

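```bash
python3 -m inch '0 0 .001 0 0 0 1;0 0 .001 0 0 0 1;0 0 0 0 0 0 1;0 0 0 0 0 0 1'
python3 -m inch '0 0 .001 0 0 0 1;0 0 0 0 0 0 1;0 0 0 0 0 0 1'
python3 -m inch '0 0 .001 0 0 0 1;0 0 0 0 0 0 1;0 0 0 0 0 0 1'
```

```text
time: 14.1
tool_pos: [0.5175, -0.2732, 0.0473]
tool_rot: [-0.001, 0.776, 0.631, -0.001]
contact_force: [0.2, -0.2, -0.5]
gripper_width: 0.305
time: 14.35
tool_pos: [0.5177, -0.2733, 0.047]
tool_rot: [-0.001, 0.776, 0.631, -0.001]
contact_force: [-1.7, 1.6, 4.3]
gripper_width: 0.307
time: 14.6
tool_pos: [0.5178, -0.2734, 0.047]
tool_rot: [-0.001, 0.776, 0.631, -0.001]
contact_force: [-3.4, 2.8, 9.0]
gripper_width: 0.304
```

```bash
python3 -m inch '0 0 -.001 0 0 0 1;0 0 0 0 0 0 .65;0 0 0 0 0 0 .55;0 0 0 0 0 0 .5;0 0 0 0 0 0 .45;0 0 0 0 0 0 .45;0 0 0 0 0 0 .45'
python3 -m inch '0 0 -.005 0 0 0 .45;0 0 -.015 0 0 0 .45;0 0 -.03 0 0 0 .45;0 0 -.04 0 0 0 .45;0 0 -.04 0 0 0 .45;0 0 -.04 0 0 0 .45;0 0 -.04 0 0 0 .45;0 0 -.02 0 0 0 .45;0 0 0 0 0 0 .45'
python3 -c "
from plant import *
import cv2
from h import *
cv2.imwrite('pics/w9.png',grab_frame('wrist'));cv2.imwrite('pics/s9.png',cv2.resize(grab_frame('scene')[110:270,100:300],None,fx=3,fy=3))"
```

```text
time: 15.18
tool_pos: [0.5175, -0.2732, 0.0462]
tool_rot: [-0.001, 0.776, 0.631, -0.001]
contact_force: [1.0, -0.7, -0.4]
gripper_width: 0.551
time: 15.93
tool_pos: [0.5206, -0.275, 0.285]
tool_rot: [0.005, 0.776, 0.631, 0.001]
contact_force: [0.8, -0.4, -0.2]
gripper_width: 0.55
```

View pics/w9.png

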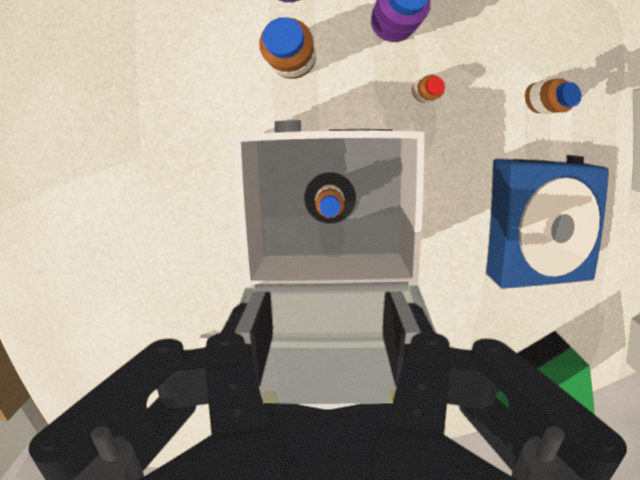

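View pics/s9.png

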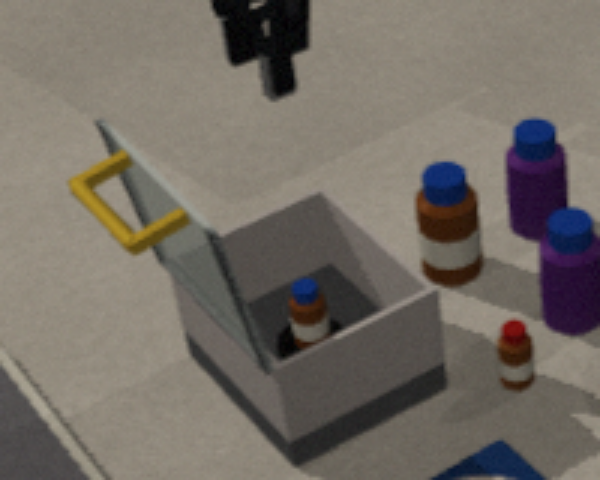

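```bash
python3 - <<'E'
from plant import *
from h import *
w=camera_info("wrist")
for n,u,v,z in [("cap",330,206,.09),("pad",330,197,.034),("large",283,36,.1),("stir",563,228,.06)]: print(n,atz(w,u,v,z,True).round(4))
E
python3 d.py .65 -.3016 .285 -.205
```

```text
cap [ 0.5099 -0.2689  0.09  ]
pad [ 0.5106 -0.2687  0.034 ]
large [ 0.3523 -0.2773  0.1   ]
stir [ 0.5898 -0.0096  0.06  ]
shift (before turn) [-0.0007  0.1343 -0.0071] turn [4.000e-04 1.300e-03 1.571e+00] after-turn shift [ 0.1344  0.0007 -0.0071]
now [ 0.5186 -0.2736  0.2779] t 16.03 F [ 0.6  0.6 -0.3] w 0.548
```

```bash
python3 -m inch '0 0 -.01 0 0 .121 .6;0 0 0 0 0 .121 .6;0 0 0 0 0 .121 .6;0 0 0 0 0 .121 .6;0 0 0 0 0 .121 .6;0 0 0 0 0 .121 .6;0 0 0 0 0 .121 .6;0 0 0 0 0 .121 .6;0 0 0 0 0 .121 .6;0 0 0 0 0 .121 .6'
python3 -m inch '0 0 0 0 0 .121 .6;0 0 0 0 0 .121 .6;0 0 0 0 0 .119 .6;.025 0 0 0 0 0 .6;.035 0 0 0 0 0 .6;.035 0 0 0 0 0 .6;.025 0 0 0 0 0 .6;.0144 0 0 0 0 0 .6;0 0 0 0 0 0 .6;0 0 0 0 0 0 .6'
python3 d.py .65 -.3016 .2107 -.205
python3 -c "
from plant import *
import cv2
cv2.imwrite('pics/w10.png',grab_frame('wrist'))"
```

```text
time: 16.87
tool_pos: [0.5173, -0.2727, 0.2832]
tool_rot: [-0.002, 0.997, 0.075, -0.003]
contact_force: [-0.3, 0.6, -0.4]
gripper_width: 0.406
time: 17.7
tool_pos: [0.6492, -0.3002, 0.2826]
tool_rot: [-0.001, 0.995, -0.102, -0.004]
contact_force: [0.1, 0.0, -0.2]
gripper_width: 0.4
shift (before turn) [0.0017 0.0013 0.0719] turn [-0.0016  0.0081  0.0003] after-turn shift [0.0011 0.0012 0.0719]
now [ 0.6492 -0.3002  0.2826] t 17.7 F [ 0.1  0.  -0.2] w 0.4
```

View pics/w10.png

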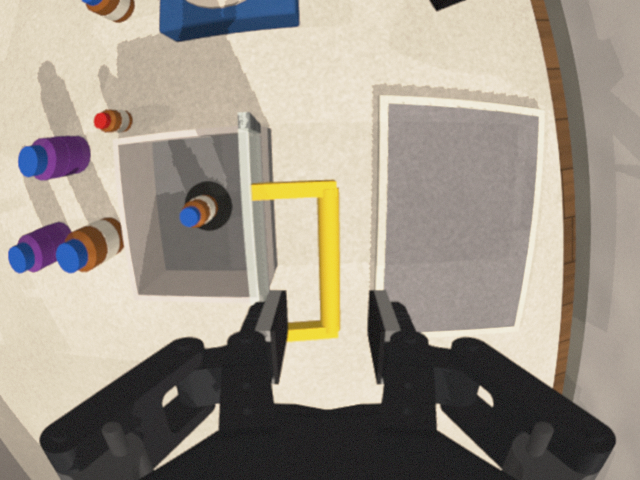

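```bash
python3 -m inch '.001 .001 .02 0 0 0 .6;0 0 .025 0 0 0 .6;0 0 .02 0 0 0 .6;0 0 .007 0 0 0 .6;0 0 0 0 0 0 .6;0 0 0 0 0 0 .8;0 0 0 0 0 0 1;0 0 0 0 0 0 1;0 0 0 0 0 0 1;0 0 0 0 0 0 1'
python3 d.py .65 -.3016 .2107 -.205
python3 -m inch '-.0098 0 -.0044 0 0 0 1;-.0101 0 -.0037 0 0 0 1;-.0103 0 -.0029 0 0 0 1;-.0105 0 -.0021 0 0 0 1;-.0107 0 -.0013 0 0 0 1'
python3 -m inch '-.0107 0 -.0005 0 0 0 1;-.0107 0 .0004 0 0 0 1;-.0107 0 .0012 0 0 0 1;-.0105 0 .002 0 0 0 1;-.0104 0 .0028 0 0 0 1'
python3 -m inch '-.0101 0 .0036 0 0 0 1;-.0098 0 .0044 0 0 0 1;-.0094 0 .0051 0 0 0 1;-.009 0 .0058 0 0 0 1;-.0085 0 .0065 0 0 0 1'
python3 -m inch '-.008 0 .0071 0 0 0 1;-.0075 0 .0077 0 0 0 1;-.0068 0 .0083 0 0 0 1;-.0062 0 .0088 0 0 0 1;-.0055 0 .0092 0 0 0 1;0 0 0 0 0 0 1'
python3 -c "
import numpy as np
p=np.linspace(.5,.335,4);r=.1398
for i in range(3): print(round(r*(np.cos(p[i])-np.cos(p[i+1])),4),round(-r*(np.sin(p[i+1])-np.sin(p[i])),4))"
```

```text
time: 18.58
tool_pos: [0.6509, -0.3023, 0.216]
tool_rot: [0.001, 0.995, -0.102, -0.0]
contact_force: [-1.4, 0.3, 3.1]
gripper_width: 0.111
shift (before turn) [-0.0011 -0.0005  0.0053] turn [0.0011 0.0006 0.0001] after-turn shift [-0.0011 -0.0005  0.0053]
now [ 0.6509 -0.3023  0.216 ] t 18.58 F [-1.4  0.3  3.1] w 0.111
time: 19.0
tool_pos: [0.6033, -0.2933, 0.2334]
tool_rot: [0.003, 0.995, -0.102, 0.005]
contact_force: [4.3, -4.0, 4.7]
gripper_width: 0.112
time: 19.42
tool_pos: [0.5508, -0.2834, 0.2287]
tool_rot: [0.004, 0.995, -0.102, 0.004]
contact_force: [0.2, -4.5, 12.1]
gripper_width: 0.114
time: 19.83
tool_pos: [0.5036, -0.2744, 0.2034]
tool_rot: [0.004, 0.995, -0.103, 0.002]
contact_force: [-6.7, -4.0, 13.7]
gripper_width: 0.113
time: 20.33
tool_pos: [0.4659, -0.2672, 0.1576]
tool_rot: [0.004, 0.995, -0.103, -0.004]
contact_force: [-13.4, -8.4, 5.1]
gripper_width: 0.114
-0.0035 0.0068
-0.0031 0.007
-0.0027 0.0072
```

```bash
python3 -m inch '-.0035 0 .0068 0 0 0 1;-.0031 0 .007 0 0 0 1;0 0 0 0 0 0 1'
python3 -m inch '-.0027 0 .005 0 0 0 1;0 0 .002 0 0 0 1;0 0 0 0 0 0 1'
```

```text
time: 20.58
tool_pos: [0.4594, -0.266, 0.1436]
tool_rot: [0.004, 0.995, -0.102, -0.004]
contact_force: [-13.1, -9.2, 5.0]
gripper_width: 0.112
time: 20.83
tool_pos: [0.4571, -0.2656, 0.1375]
tool_rot: [0.004, 0.995, -0.102, -0.004]
contact_force: [-16.1, -8.5, 6.8]
gripper_width: 0.11
```

```bash
python3 -m inch '.001 0 .002 0 0 0 1;0 0 0 0 0 0 1'
python3 -m inch '.001 0 .002 0 0 0 1;0 0 0 0 0 0 1'
python3 -c "
from plant import *
import cv2
cv2.imwrite('pics/s11.png',cv2.resize(grab_frame('side')[110:270,280:480],None,fx=4,fy=3.7))"
```

```text
time: 21.0
tool_pos: [0.4561, -0.2653, 0.1345]
tool_rot: [0.003, 0.995, -0.102, -0.007]
contact_force: [-21.2, -7.7, 8.6]
gripper_width: 0.11
time: 21.17
tool_pos: [0.4559, -0.2653, 0.1338]
tool_rot: [0.003, 0.995, -0.102, -0.009]
contact_force: [-29.3, -3.1, 17.3]
gripper_width: 0.114
```

View pics/s11.png

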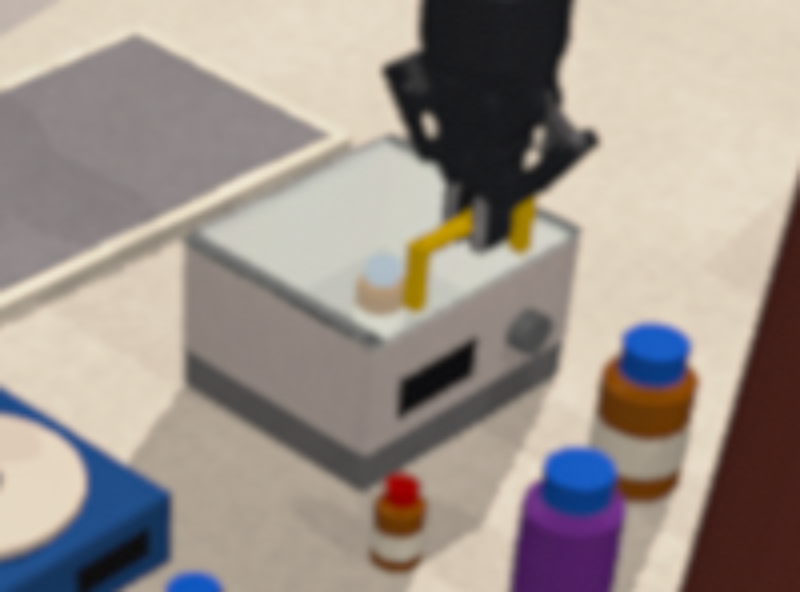

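```bash
python3 -m inch '-.0015 0 0 0 0 0 1;0 0 0 0 0 0 .7;0 0 0 0 0 0 .5;0 0 0 0 0 0 .5;0 0 0 0 0 0 .5;0 0 0 0 0 0 .5;0 0 -.01 0 0 0 .5;0 0 -.03 0 0 0 .5;0 0 -.04 0 0 0 .5;0 0 -.02 0 0 0 .5'
python3 -m inch '0 0 0 0 0 0 0;0 0 0 0 0 0 0'
python3 -c "
from plant import *
import cv2
cv2.imwrite('pics/s12.png',cv2.resize(grab_frame('side')[110:270,280:480],None,fx=4,fy=3.7));cv2.imwrite('pics/w12.png',grab_frame('wrist'))"
python3 d.py .356 -.279 .23 -1.571
```

```text
time: 22.05
tool_pos: [0.4619, -0.2631, 0.237]
tool_rot: [0.001, 0.995, -0.102, 0.001]
contact_force: [0.8, -0.4, 0.9]
gripper_width: 0.504
time: 22.22
tool_pos: [0.4616, -0.263, 0.2346]
tool_rot: [0.001, 0.995, -0.102, 0.001]
contact_force: [0.2, -0.6, -1.0]
gripper_width: 0.771
shift (before turn) [-0.0986  0.0379  0.0014] turn [0.0024 0.004  1.3661] after-turn shift [0.017  0.1042 0.001 ]
now [ 0.4602 -0.262   0.231 ] t 22.32 F [-0.2  0.9 -0.9] w 0.929
```

View pics/s12.png

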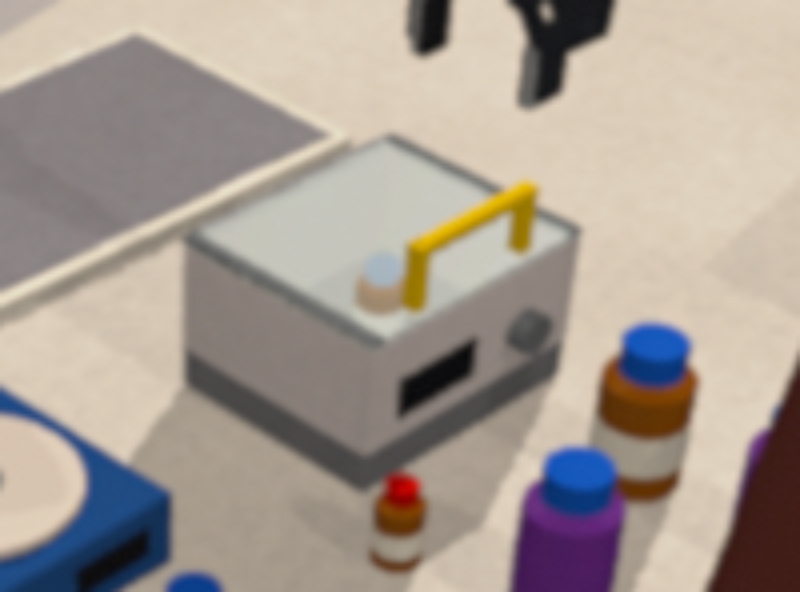

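View pics/w12.png

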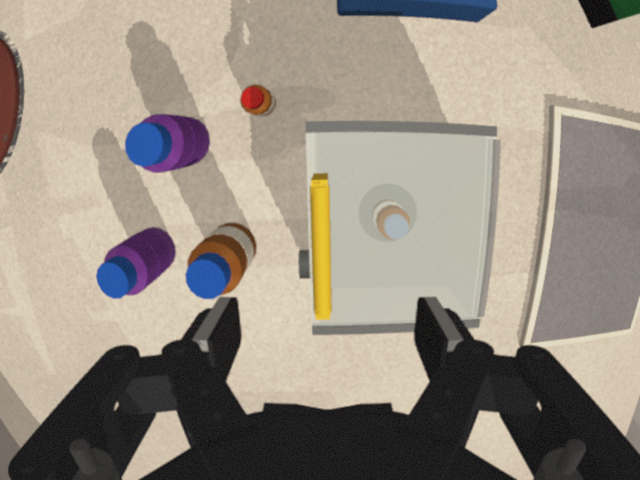

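```bash
python3 -m inch '-.0328 .0126 0 0 0 0 0;-.0328 .0126 0 0 0 0 0;-.033 .0126 0 0 0 0 0;0 0 0 0 0 -.12 0;0 0 0 0 0 -.12 0;0 0 0 0 0 -.12 0;0 0 0 0 0 -.12 0;0 0 0 0 0 -.12 0;0 0 0 0 0 -.12 0;0 0 0 0 0 -.12 0'
python3 -m inch '0 0 0 0 0 -.12 0;0 0 0 0 0 -.12 0;0 0 0 0 0 -.12 0;0 0 0 0 0 -.12 0;0 0 0 0 0 -.12 0;0 0 0 0 0 -.12 0;0 0 0 0 0 -.05 0;0 0 0 0 0 0 0;0 0 0 0 0 0 0'
python3 d.py .3565 -.279 .036 1.4
python3 - <<'E'
from plant import *
import cv2
cv2.imwrite('pics/w13.png',grab_frame('wrist'))
E
```

```text
time: 23.15
tool_pos: [0.3556, -0.2785, 0.2299]
tool_rot: [-0.003, 0.949, 0.315, -0.002]
contact_force: [0.2, 0.6, 0.0]
gripper_width: 0.997
time: 23.9
tool_pos: [0.3558, -0.2787, 0.2305]
tool_rot: [-0.003, 0.764, 0.646, -0.001]
contact_force: [0.0, 0.4, 0.0]
gripper_width: 1.001
shift (before turn) [-0.0005  0.0017  0.1945] turn [-0.0052 -0.002   0.0034] after-turn shift [-1.000e-04  7.000e-04  1.945e-01]
now [ 0.3558 -0.2787  0.2305] t 23.9 F [0.  0.4 0. ] w 1.001
```

View pics/w13.png

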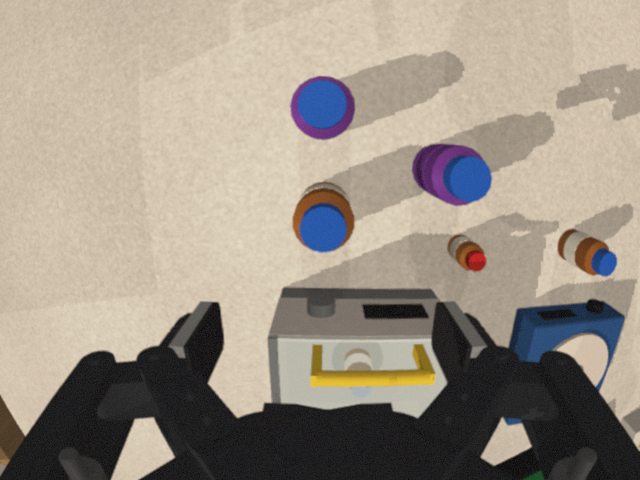

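The amber bottle with the paper label is at (323,228), straight ahead of the jaws. The purple ones are at (322,105) and (468,178), so the amber one is the one described.

```bash
python3 - <<'E'
from plant import *
from h import *
w=camera_info("wrist")
a=cv2.imread('pics/w13.png'); h=cv2.cvtColor(a,cv2.COLOR_BGR2HSV)
m=cv2.inRange(h,(100,120,60),(125,255,255)); n,l,st,c=cv2.connectedComponentsWithStats(m)
for i in range(1,n):
    if st[i,4]>300: print(st[i],c[i].round(1),atz(w,*c[i],.1,True).round(4))
E
python3 d.py .3565 -.279 .036 1.4
```

```text
[ 298   80   49   49 1876] [321.9 103.9] [ 0.2603 -0.2658  0.1   ]
[ 443  156   48   46 1733] [466.8 177.6] [ 0.3304 -0.1642  0.1   ]
[ 300  204   46   48 1728] [322.8 227.5] [ 0.3515 -0.2807  0.1   ]
[592 249  24  27 483] [603.6 262. ] [ 0.4278 -0.0187  0.1   ]
[ 514  304  110   61 3526] [562.6 329.6] [ 0.4907 -0.0651  0.1   ]
shift (before turn) [-0.0003  0.0016  0.1948] turn [-0.0048 -0.0015  0.0036] after-turn shift [-0.      0.0006  0.1948]
now [ 0.3559 -0.2789  0.2308] t 23.95 F [ 0.1 -0.3 -0.3] w 1.002
```

```bash
python3 -m inch '-.0012 -.0013 .02 0 0 0 0;0 0 .035 0 0 0 0;0 0 .035 0 0 0 0;0 0 .03 0 0 0 0;0 0 .02 0 0 0 0;0 0 .02 0 0 0 0;0 0 .02 0 0 0 0;0 0 .0145 0 0 0 0;0 0 0 0 0 0 0;0 0 0 0 0 0 0'
python3 d.py .3545 -.2797 .036 1.4
python3 - <<'E'
from plant import *
import cv2
cv2.imwrite('pics/w14.png',grab_frame('wrist'))
E
```

```text
time: 24.78
tool_pos: [0.3536, -0.2794, 0.0366]
tool_rot: [-0.003, 0.763, 0.646, -0.001]
contact_force: [0.8, -0.8, 1.1]
gripper_width: 1.001
shift (before turn) [-0.0001  0.001   0.0006] turn [-0.0052 -0.0019  0.0043] after-turn shift [-0.0001  0.001   0.0006]
now [ 0.3536 -0.2794  0.0366] t 24.78 F [ 0.8 -0.8  1.1] w 1.001
```

View pics/w14.png

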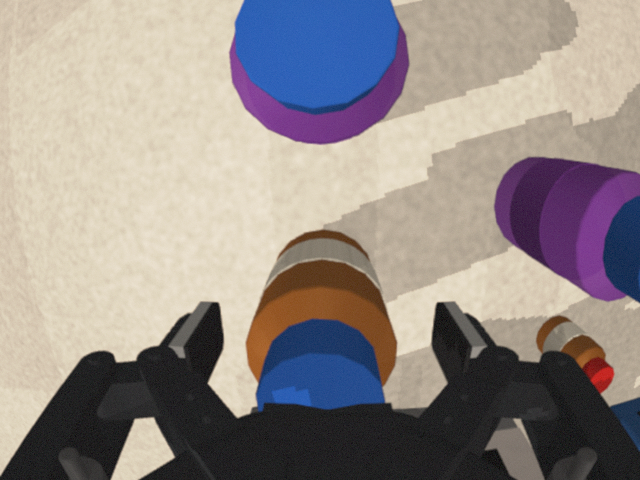

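```bash
python3 -m inch '0 0 0 0 0 0 .3;0 0 0 0 0 0 .6;0 0 0 0 0 0 1;0 0 0 0 0 0 1;0 0 0 0 0 0 1;0 0 0 0 0 0 1;0 0 0 0 0 0 1'
python3 d.py .3545 -.2797 .036 1.4
python3 -m inch '0 0 -.005 0 0 0 1;0 0 -.015 0 0 0 1;0 0 -.03 0 0 0 1;0 0 -.035 0 0 0 1;0 0 -.035 0 0 0 1;0 0 -.03 0 0 0 1;0 0 -.01 0 0 0 1;0 0 0 0 0 0 1;0 0 0 0 0 0 1'
python3 d.py .596 -.0085 .196 1.4
```

```text
time: 25.42
tool_pos: [0.3551, -0.2812, 0.0391]
tool_rot: [0.0, 0.763, 0.646, -0.001]
contact_force: [0.1, 0.2, 5.6]
gripper_width: 0.589
shift (before turn) [ 0.0014 -0.0009  0.0031] turn [-0.0008  0.0016  0.0048] after-turn shift [ 0.0014 -0.0009  0.0031]
now [ 0.3551 -0.2812  0.0391] t 25.42 F [0.1 0.2 5.6] w 0.589
time: 26.17
tool_pos: [0.3543, -0.2798, 0.1962]
tool_rot: [-0.002, 0.763, 0.646, -0.001]
contact_force: [-0.1, 0.2, -1.5]
gripper_width: 0.592
shift (before turn) [ 3.075e-01  1.936e-01 -2.000e-04] turn [-0.0042 -0.001   0.0049] after-turn shift [3.084e-01 1.921e-01 2.000e-04]
now [ 0.3543 -0.2798  0.1962] t 26.17 F [-0.1  0.2 -1.5] w 0.592
```

```bash
python3 -m inch '0 0 -.015 0 0 0 1;.008 .005 -.015 0 0 0 1;.018 .0114 0 0 0 0 1;.028 .0177 0 0 0 0 1;.028 .0177 0 0 0 0 1;.028 .0177 0 0 0 0 1;.028 .0177 0 0 0 0 1;.028 .0177 0 0 0 0 1;.028 .0177 0 0 0 0 1;.028 .0177 0 0 0 0 1'
python3 -m inch '.028 .0177 0 0 0 0 1;.028 .0177 0 0 0 0 1;.02 .0125 0 0 0 0 1;.0105 .0066 0 0 0 0 1;0 0 0 0 0 0 1;0 0 0 0 0 0 1;0 0 0 0 0 0 1'
python3 d.py .597 -.0085 .0985 1.4
python3 - <<'E'
from plant import *
import cv2
cv2.imwrite('pics/w15.png',grab_frame('wrist'))
cv2.imwrite('pics/s15.png',grab_frame('scene'))
E
```

```text
time: 27.0
tool_pos: [0.5289, -0.0825, 0.2227]
tool_rot: [-0.004, 0.763, 0.646, -0.003]
contact_force: [0.1, -0.8, -1.2]
gripper_width: 0.587
time: 27.58
tool_pos: [0.5967, -0.009, 0.2254]
tool_rot: [-0.002, 0.764, 0.646, -0.002]
contact_force: [-0.6, -0.2, -1.0]
gripper_width: 0.588
shift (before turn) [0.0006 0.001  0.1269] turn [-0.0059  0.0005  0.004 ] after-turn shift [0.0006 0.0002 0.1269]
now [ 0.5967 -0.009   0.2254] t 27.58 F [-0.6 -0.2 -1. ] w 0.588
```

View pics/w15.png

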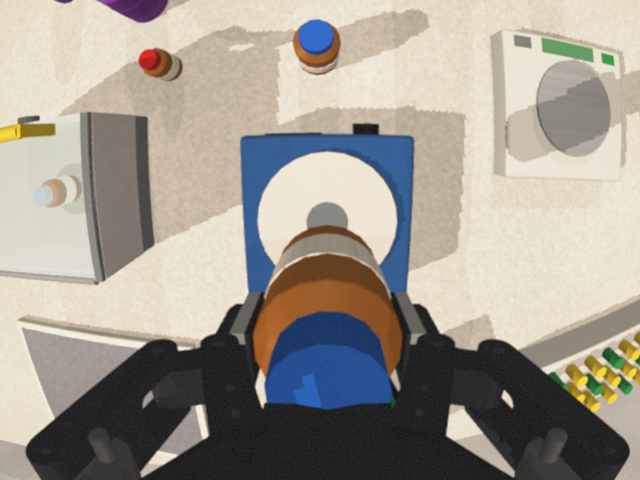

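View pics/s15.png

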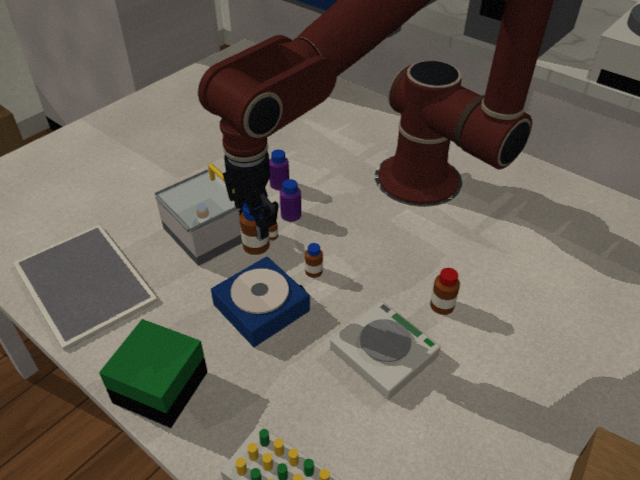

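```bash
python3 - <<'E'
from plant import *
from h import *
w=camera_info("wrist")
print(proj(w,[.597,-.0085,.06],True),atz(w,327.5,206,.06,True))
E
python3 -m inch '.0006 .0005 .015 .003 0 0 1;0 0 .025 0 0 0 1;0 0 .03 0 0 0 1;0 0 .025 0 0 0 1;0 0 .015 0 0 0 1;0 0 .006 0 0 0 1;0 0 0 0 0 0 1;0 0 0 0 0 0 1;0 0 0 0 0 0 1'
python3 d.py .597 -.0085 .0985 1.4
```

```text
[[327.48632724 221.95387159]] [ 0.58334551 -0.00617578  0.06      ]
time: 28.43
tool_pos: [0.599, -0.0079, 0.1128]
tool_rot: [-0.001, 0.763, 0.646, -0.001]
contact_force: [1.0, -0.6, -0.9]
gripper_width: 0.589
shift (before turn) [-0.0009 -0.0018  0.0143] turn [-0.0028 -0.0002  0.0046] after-turn shift [-0.0009 -0.0018  0.0143]
now [ 0.599  -0.0079  0.1128] t 28.43 F [ 1.  -0.6 -0.9] w 0.589
```

```bash
python3 -m inch '-.0006 -.0016 .006 0 0 0 1;0 0 .003 0 0 0 1;0 0 0 0 0 0 1;0 0 0 0 0 0 1'
python3 -m inch '0 0 .001 0 0 0 1;0 0 .001 0 0 0 1;0 0 0 0 0 0 1;0 0 0 0 0 0 1'
python3 -m inch '0 0 .001 0 0 0 1;0 0 .001 0 0 0 1;0 0 0 0 0 0 1;0 0 0 0 0 0 1'
python3 -m inch '0 0 .001 0 0 0 1;0 0 0 0 0 0 1;0 0 0 0 0 0 1'
```

```text
time: 28.77
tool_pos: [0.5959, -0.0078, 0.102]
tool_rot: [-0.002, 0.763, 0.646, -0.002]
contact_force: [-0.2, 0.3, -1.9]
gripper_width: 0.587
time: 29.1
tool_pos: [0.5961, -0.0079, 0.1]
tool_rot: [-0.002, 0.763, 0.646, -0.002]
contact_force: [-0.9, 0.5, -0.6]
gripper_width: 0.592
time: 29.43
tool_pos: [0.5964, -0.0079, 0.0992]
tool_rot: [-0.002, 0.763, 0.646, -0.002]
contact_force: [-3.7, 0.5, 6.0]
gripper_width: 0.591
time: 29.68
tool_pos: [0.5965, -0.0079, 0.0992]
tool_rot: [-0.002, 0.763, 0.646, -0.002]
contact_force: [-5.2, 0.5, 9.9]
gripper_width: 0.585
```

```bash
python3 -m inch '0 0 -.001 0 0 0 1;0 0 -.001 0 0 0 .4;0 0 0 0 0 0 .3;0 0 0 0 0 0 .2;0 0 0 0 0 0 0;0 0 0 0 0 0 0;0 0 0 0 0 0 0;0 0 0 0 0 0 0'
python3 -m inch '0 0 -.005 0 0 0 0;0 0 -.015 0 0 0 0;0 0 -.03 0 0 0 0;0 0 -.035 0 0 0 0;0 0 -.035 0 0 0 0;0 0 -.02 0 0 0 0;0 0 0 0 0 0 0;0 0 0 0 0 0 0'
python3 d.py .4425 .0085 .2 1.4
python3 - <<'E'
from plant import *
import cv2
cv2.imwrite('pics/w16.png',grab_frame('wrist'))
E
```

```text
time: 30.35
tool_pos: [0.5961, -0.0079, 0.099]
tool_rot: [-0.002, 0.763, 0.646, -0.002]
contact_force: [0.3, 0.5, -0.3]
gripper_width: 1.002
time: 31.02
tool_pos: [0.5979, -0.0081, 0.2415]
tool_rot: [-0.001, 0.763, 0.646, -0.0]
contact_force: [1.2, 0.4, -0.3]
gripper_width: 0.999
shift (before turn) [-0.0093 -0.1559  0.0418] turn [-0.0017 -0.0002  0.005 ] after-turn shift [-0.01   -0.1559  0.0415]
now [ 0.5979 -0.0081  0.2415] t 31.02 F [ 1.2  0.4 -0.3] w 0.999
```

View pics/w16.png

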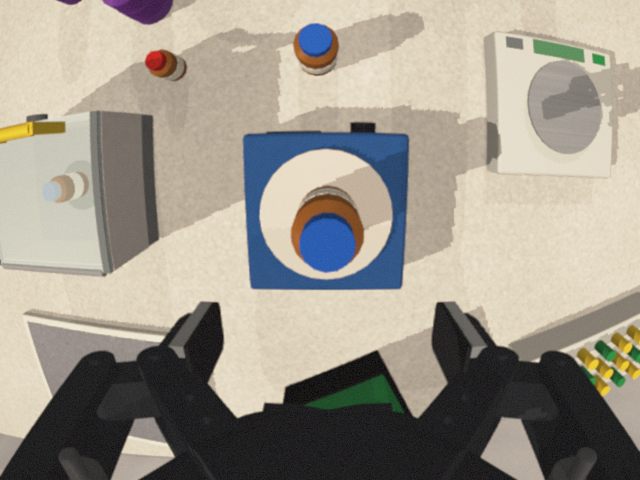

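```bash
python3 - <<'E'
from plant import *
from h import *
w=camera_info("wrist")
for n,u,v,z in [("cap",328,242,.16),("plate",325.5,214.5,.06),("med",316,40,.078)]: print(n,atz(w,u,v,z,True).round(4))
E
python3 d.py .4425 .0085 .2 1.4
```

```text
cap [ 0.59   -0.0057  0.16  ]
plate [ 0.5924 -0.0082  0.06  ]
med [0.4436 0.0091 0.078 ]
shift (before turn) [-0.0092 -0.1547  0.0401] turn [-0.0056 -0.0001  0.0049] after-turn shift [-0.0099 -0.1549  0.0392]
now [ 0.5969 -0.008   0.2392] t 31.07 F [-0.3 -0.4 -0.8] w 0.999
```

```bash
python3 -m inch '-.001 -.015 0 0 0 0 0;-.002 -.031 0 0 0 0 .1;-.002 -.031 0 0 0 0 .1;-.002 -.031 0 0 0 0 .1;-.0015 -.031 0 0 0 0 .1;-.0007 -.0157 0 0 0 0 .1;0 0 .02 0 0 0 .1;0 0 .02 0 0 0 .1;0 0 0 0 0 0 .1;0 0 0 0 0 0 .1'
python3 -m inch '0 0 0 0 0 0 .1'
python3 - <<'E'
from plant import *
from h import *
w=camera_info("wrist")
a=grab_frame('wrist');cv2.imwrite('pics/w17.png',a); h=cv2.cvtColor(a,cv2.COLOR_BGR2HSV)
m=cv2.inRange(h,(100,120,60),(125,255,255)); n,l,st,c=cv2.connectedComponentsWithStats(m)
for i in range(1,n):
    if st[i,4]>300: print(st[i],c[i].round(1),atz(w,*c[i],.078,True).round(4))
E
python3 d.py .443 .0085 .0205 1.4
```

```text
time: 31.9
tool_pos: [0.4408, 0.0087, 0.1972]
tool_rot: [-0.005, 0.763, 0.646, -0.004]
contact_force: [-0.1, -0.0, 0.5]
gripper_width: 0.9
time: 31.98
tool_pos: [0.4424, 0.0085, 0.1997]
tool_rot: [-0.003, 0.763, 0.646, -0.002]
contact_force: [1.0, -0.1, -0.3]
gripper_width: 0.905
[  0  81  16  37 484] [ 6.4 98. ] [ 0.2586 -0.2652  0.078 ]
[  66  118   47   46 1743] [ 88.6 139.9] [ 0.3294 -0.1693  0.078 ]
[ 309  216   36   38 1060] [326.1 234.2] [0.441  0.0085 0.078 ]
[ 254  296  164  118 8111] [336.8 333.9] [0.5249 0.0031 0.078 ]
shift (before turn) [0.     0.0011 0.18  ] turn [-0.0058 -0.0001  0.0049] after-turn shift [1.0e-04 0.0e+00 1.8e-01]
now [0.443  0.0084 0.2005] t 32.03 F [-0.3  0.2 -0.3] w 0.895
```

View pics/w17.png

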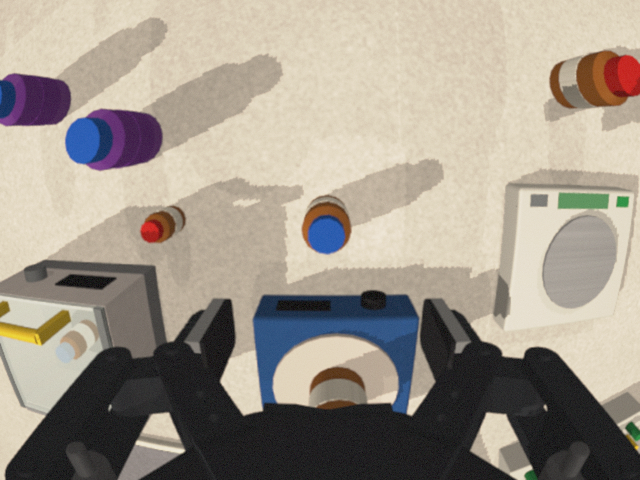

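```bash
python3 -m inch '0 0 .02 0 0 0 .2;0 0 .035 0 0 0 .25;0 0 .035 0 0 0 .25;0 0 .03 0 0 0 .25;0 0 .025 0 0 0 .25;0 0 .02 0 0 0 .25;0 0 .015 0 0 0 .25;0 0 0 0 0 0 .25;0 0 0 0 0 0 .25'
python3 d.py .443 .0085 .0205 1.4
python3 -m inch '0 0 0 0 0 0 .5;0 0 0 0 0 0 .7;0 0 0 0 0 0 1;0 0 0 0 0 0 1;0 0 0 0 0 0 1;0 0 0 0 0 0 1'
python3 -m inch '0 0 0 0 0 0 1'
```

```text
time: 32.78
tool_pos: [0.4418, 0.0086, 0.0202]
tool_rot: [-0.003, 0.763, 0.646, -0.002]
contact_force: [0.3, 0.1, 0.0]
gripper_width: 0.75
shift (before turn) [ 0.0001  0.0012 -0.0003] turn [-0.0067 -0.0001  0.0048] after-turn shift [ 0.0001  0.0012 -0.0003]
now [0.4418 0.0086 0.0202] t 32.78 F [0.3 0.1 0. ] w 0.75
time: 33.28
tool_pos: [0.4435, 0.0084, 0.0222]
tool_rot: [-0.001, 0.763, 0.646, -0.0]
contact_force: [-0.5, 0.9, 6.5]
gripper_width: 0.451
time: 33.37
tool_pos: [0.4436, 0.0083, 0.0223]
tool_rot: [-0.001, 0.763, 0.646, -0.0]
contact_force: [-0.1, -0.3, 5.9]
gripper_width: 0.453
```

```bash
python3 -m inch '0 0 -.005 0 0 0 1;0 0 -.015 0 0 0 1;0 0 -.03 0 0 0 1;0 0 -.035 0 0 0 1;0 0 -.035 0 0 0 1;0 0 -.02 0 0 0 1;0 0 0 0 0 0 1;0 0 0 0 0 0 1'
python3 d.py .522 .2585 .1623 1.4
```

```text
time: 34.03
tool_pos: [0.4428, 0.0085, 0.161]
tool_rot: [-0.001, 0.763, 0.646, -0.001]
contact_force: [-0.1, -0.1, -2.9]
gripper_width: 0.453
shift (before turn) [ 0.2597  0.0368 -0.0013] turn [-0.0034 -0.0002  0.0049] after-turn shift [ 0.2598  0.0355 -0.0013]
now [0.4428 0.0085 0.161 ] t 34.03 F [-0.1 -0.1 -2.9] w 0.453
```

```bash
python3 -m inch '.01 .0014 0 0 0 0 1;.02 .0028 0 0 0 0 1;.03 .0043 0 0 0 0 1;.033 .0047 0 0 0 0 1;.033 .0047 0 0 0 0 1;.033 .0047 0 0 0 0 1;.033 .0047 0 0 0 0 1;.033 .0047 0 0 0 0 1;.022 .003 0 0 0 0 1;.0127 .0018 0 0 0 0 1'
python3 -m inch '0 0 0 0 0 0 1;0 0 0 0 0 0 1;0 0 0 0 0 0 1'
python3 - <<'E'
from plant import *
from h import *
w=camera_info("wrist");a=grab_frame('wrist')
p=proj(w,[.522,.2585,.045],True);print(p)
cv2.imwrite('pics/w18.png',a)
th=np.linspace(0,6.28,60);e=proj(w,np.c_[.522+.05*np.cos(th),.2585+.05*np.sin(th),0*th+.045],True)
cv2.polylines(a,[e.astype(np.int32)],True,(0,0,255),1);cv2.imwrite('pics/w18b.png',a)
E
python3 d.py .522 .2585 .0675 1.4
```

```text
time: 34.87
tool_pos: [0.52, 0.2611, 0.1563]
tool_rot: [-0.004, 0.762, 0.647, -0.004]
contact_force: [-1.1, -0.3, -1.5]
gripper_width: 0.45
time: 35.12
tool_pos: [0.5207, 0.2576, 0.1585]
tool_rot: [-0.003, 0.763, 0.646, -0.003]
contact_force: [-0.0, 0.5, -1.2]
gripper_width: 0.454
[[328.16792328 240.68720907]]
shift (before turn) [0.0013 0.0016 0.0914] turn [-0.0073  0.001   0.0037] after-turn shift [0.0013 0.0009 0.0914]
now [0.5209 0.2574 0.1589] t 35.17 F [-0.4  0.3 -1.7] w 0.451
```

View pics/w18b.png

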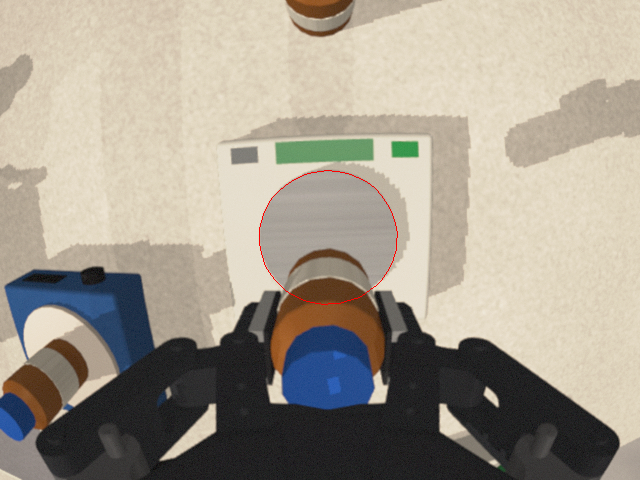

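```bash
python3 -m inch '.001 .001 .015 .003 0 0 1;0 0 .025 0 0 0 1;0 0 .02 0 0 0 1;0 0 .015 0 0 0 1;0 0 .007 0 0 0 1;0 0 0 0 0 0 1;0 0 0 0 0 0 1;0 0 0 0 0 0 1'
python3 d.py .522 .2585 .0675 1.4
```

```text
time: 35.83
tool_pos: [0.5229, 0.2596, 0.079]
tool_rot: [-0.003, 0.763, 0.646, -0.002]
contact_force: [1.2, 0.6, -1.3]
gripper_width: 0.453
shift (before turn) [-0.0012 -0.0007  0.0115] turn [-0.0071 -0.0012  0.0044] after-turn shift [-0.0012 -0.0007  0.0115]
now [0.5229 0.2596 0.079 ] t 35.83 F [ 1.2  0.6 -1.3] w 0.453
```

```bash
python3 -m inch '-.001 0 .005 0 0 0 1;0 0 .003 0 0 0 1;0 0 0 0 0 0 1;0 0 0 0 0 0 1'
python3 -m inch '0 0 .001 0 0 0 1;0 0 .001 0 0 0 1;0 0 0 0 0 0 1;0 0 0 0 0 0 1'
python3 -m inch '0 0 .001 0 0 0 1;0 0 .001 0 0 0 1;0 0 0 0 0 0 1;0 0 0 0 0 0 1'
```

```text
time: 36.17
tool_pos: [0.5216, 0.2585, 0.0697]
tool_rot: [-0.004, 0.763, 0.646, -0.003]
contact_force: [0.0, -0.1, -1.6]
gripper_width: 0.449
time: 36.5
tool_pos: [0.5217, 0.2586, 0.0677]
tool_rot: [-0.003, 0.763, 0.646, -0.003]
contact_force: [0.4, -0.2, -3.0]
gripper_width: 0.452
time: 36.83
tool_pos: [0.522, 0.2587, 0.0674]
tool_rot: [-0.003, 0.763, 0.646, -0.003]
contact_force: [-4.2, -1.4, 6.6]
gripper_width: 0.453
```

Contact at TCP z 0.067, as expected. Release and retreat.

```bash
python3 -m inch '0 0 -.001 0 0 0 1;0 0 0 0 0 0 .5;0 0 0 0 0 0 .4;0 0 0 0 0 0 .3;0 0 0 0 0 0 .2;0 0 0 0 0 0 .2;0 0 0 0 0 0 .2'
python3 -m inch '0 0 -.005 0 0 0 .2;0 0 -.015 0 0 0 .2;0 0 -.03 0 0 0 .2;0 0 -.035 0 0 0 .2;0 0 -.035 0 0 0 .2;0 0 -.035 0 0 0 .2;0 0 -.02 0 0 0 .2;0 0 0 0 0 0 .2;0 0 0 0 0 0 .2'
python3 - <<'E'
from plant import *
from h import *
w=camera_info("wrist");a=grab_frame('wrist')
def circ(a,c,P,r,fish,col=(0,0,255)):
    th=np.linspace(0,6.28,60);e=proj(c,np.c_[P[0]+r*np.cos(th),P[1]+r*np.sin(th),0*th+P[2]],fish)
    cv2.polylines(a,[e.astype(np.int32)],True,col,1)
circ(a,w,(.522,.2585,.045),.05,True);circ(a,w,(.522,.2585,.123),.014,True)
cv2.imwrite('pics/w19.png',a)
for n in('scene','side'):
    cv2.imwrite(f'pics/{n}19.png',grab_frame(n))
E
python3 d.py .522 .2585 .0675 1.4
```

```text
time: 37.42
tool_pos: [0.5217, 0.2586, 0.0666]
tool_rot: [-0.004, 0.763, 0.646, -0.003]
contact_force: [0.8, 0.4, 0.2]
gripper_width: 0.803
time: 38.17
tool_pos: [0.5242, 0.2586, 0.2442]
tool_rot: [-0.003, 0.763, 0.646, -0.001]
contact_force: [-0.8, 0.5, -0.5]
gripper_width: 0.803
shift (before turn) [0.0007 0.0016 0.1722] turn [-0.012   0.0015  0.0049] after-turn shift [ 0.0005 -0.0004  0.1722]
now [0.5223 0.258  0.2397] t 38.32 F [ 0.3 -0.4 -0.1] w 0.802
```

View pics/w19.png

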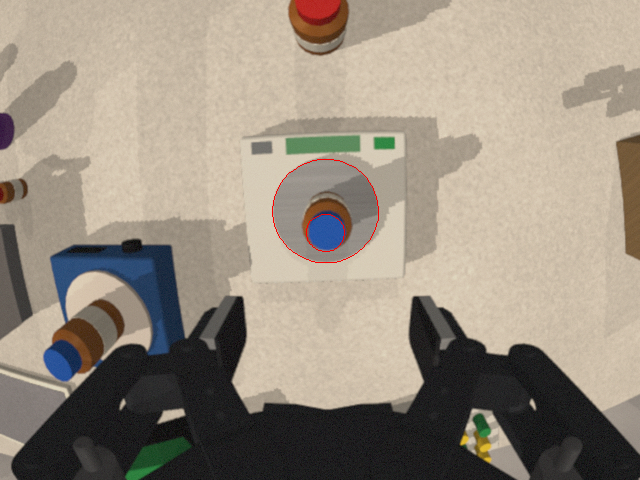

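View pics/scene19.png

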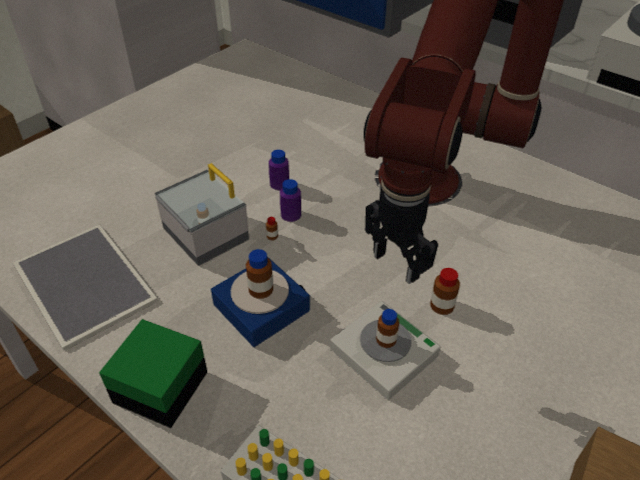

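View pics/side19.png

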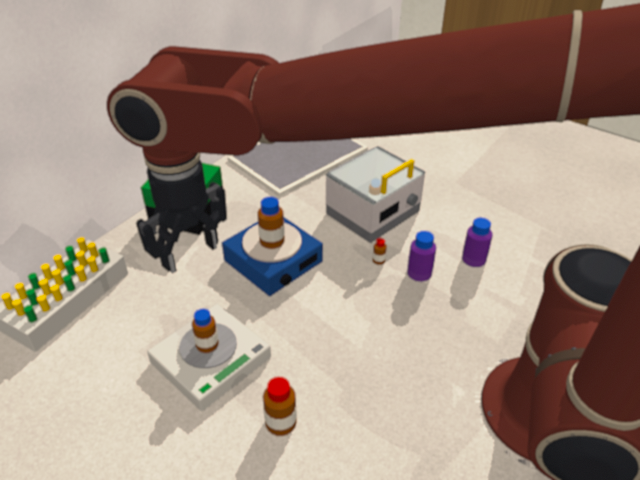

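All three bottles are in place. Last: a numeric check of guard angle and bottle offsets.

Run:
```python
from plant import *
from h import *
from math import *
S=camera_info("scene");D=camera_info("side")
a=cv2.imread('pics/scene19.png');b=cv2.imread('pics/side19.png')
yaw=-.195;X=np.array([cos(yaw),sin(yaw),0]);Y=np.array([-sin(yaw),cos(yaw),0]);H=np.array([.517,-.272,.105])+.071*X
for c,im,n in((S,a,'scene'),(D,b,'side')):
    for t,col in((0,(0,255,0)),(.06,(0,0,255))):
        f=lambda u,v,w:H-X*(u*cos(t)-w*sin(t))+Y*v+np.array([0,0,1])*(u*sin(t)+w*cos(t))
        pts=proj(c,[f(.132,-.042,.046),f(.132,.042,.046)])
        cv2.line(im,*[tuple(int(x*16) for x in p) for p in pts],col,1,cv2.LINE_AA,4)
        print(n,t,pts.round(1))
    for P in [(.597,-.0085,.16,.018),(.522,.2585,.123,.014)]:
        th=np.linspace(0,6.28,60);e=proj(c,np.c_[P[0]+P[3]*np.cos(th),P[1]+P[3]*np.sin(th),0*th+P[2]])
        cv2.polylines(im,[(e*16).astype(np.int32)],True,(0,255,0),1,cv2.LINE_AA,4)
A=cv2.resize(a[150:370,140:430],(396*1,300));B=cv2.resize(b[140:360,180:470],(396,300))
cv2.imwrite('pics/chk.png',np.vstack([np.hstack([A,B]),np.hstack([cv2.resize(a[155:235,150:255],(396,300)),cv2.resize(b[140:220,320:425],(396,300))])]))
```

```text
scene 0 [[211.7 165.3]
 [231.3 182.9]]
scene 0.06 [[210.2 163.1]
 [229.8 180.7]]
side 0 [[411.6 161.2]
 [384.5 176.7]]
side 0.06 [[410.9 157.5]
 [383.7 172.9]]
```

View pics/chk.png

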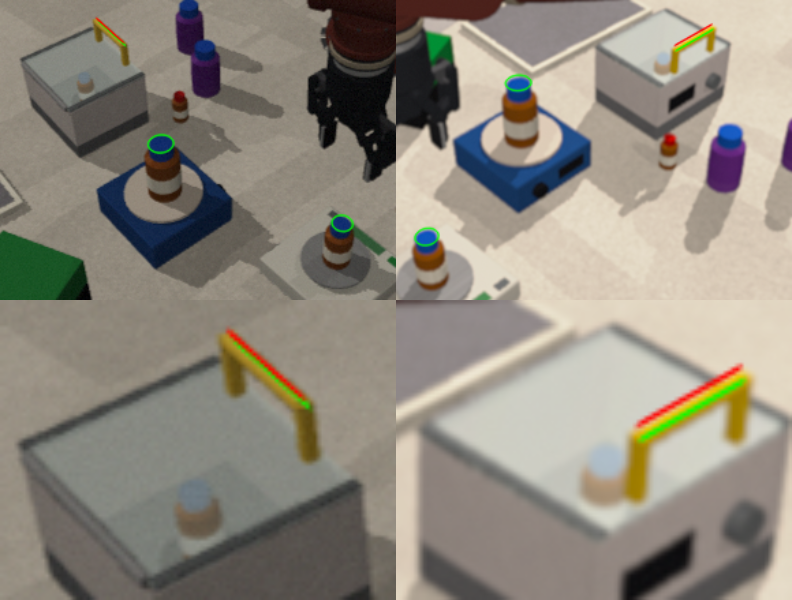

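Run:
```python
from plant import *
from h import *
from math import *
from scipy.optimize import minimize
S=camera_info("scene");D=camera_info("side")
for c,n in((S,'scene'),(D,'side')):
    a=cv2.imread(f'pics/{n}19.png');h=cv2.cvtColor(a,cv2.COLOR_BGR2HSV)
    m=cv2.inRange(h,(18,130,80),(35,255,255)); 
    box=(150,205,195,245) if n=='scene' else (145,205,370,425)
    mm=np.zeros_like(m);mm[box[0]:box[1],box[2]:box[3]]=m[box[0]:box[1],box[2]:box[3]]
    H0=np.array([.517,-.272,.105])
    yaw=-.195;X=np.array([cos(yaw),sin(yaw),0]);Y=np.array([-sin(yaw),cos(yaw),0]);H=H0+.071*X
    for t in (0,.02,.04,.06):
        f=lambda u,v,w:H-X*(u*cos(t)-w*sin(t))+Y*v+np.array([0,0,1])*(u*sin(t)+w*cos(t))
        # column-wise band centre at mid-bar (between posts)
        res=[]
        for v in (-.025,-.015,-.005,.005,.015,.025):
            p=proj(c,f(.132,v,.046))[0]; u=int(round(p[0])); rows=np.where(mm[:,u])[0]
            res.append((rows.mean()-p[1], rows.size))
        print(n,t,np.round([r[0] for r in res],1),[r[1] for r in res])
```

```text
scene 0 [1.8 1.7 1.1 1.  1.4 0.8] [6, 6, 7, 7, 6, 7]
scene 0.02 [2.  1.4 1.9 1.8 1.2 1.5] [7, 6, 7, 7, 6, 7]
scene 0.04 [2.7 2.2 1.6 2.5 1.9 1.8] [7, 6, 7, 7, 6, 6]
scene 0.06 [5.9 1.9 2.3 2.2 2.1 2.5] [13, 6, 7, 7, 7, 6]
side 0 [-0.2 -0.6 -0.4 -0.7 -0.1  0. ] [5, 6, 6, 5, 6, 6]
side 0.02 [1.  0.7 0.8 1.5 1.1 1.3] [5, 6, 6, 5, 6, 6]
side 0.04 [2.2 1.9 2.6 2.7 2.4 2.5] [5, 6, 5, 5, 6, 6]
side 0.06 [3.5 4.2 3.8 4.  3.6 4.3] [5, 6, 5, 5, 6, 5]
```

```bash
python3 -c "
from plant import *
s=state();print(s['time'],s['contact_force']);print(job_done())"
```

```text
38.3167 [ 0.27868005 -0.43141162 -0.14644355]
the job is handed in; nothing more can be done
None
```

The job is handed in at 38.3 s, with all three blue-capped bottles standing in place and the shaker guard closed again. `job_done()` gives no verdict, so the results below come from my own camera checks.

- **Work done:** I lifted the guard by its handle and set the small bottle on the shaker pad, then closed the guard. After that I set the large bottle on the stirrer plate and the middle-sized one on the balance pan. Each bottle was lowered in 1 mm steps until the wrist force showed contact.
- **Bottles:** All three look upright. The offsets I measured were:

| Bottle | Distance from the middle of its place |
|---|---|
| Small | about 1 mm |
| Large | about 3–4 mm |
| Middle-sized | about 1 mm |

- **Guard:** The side view gives an angle of about 0.01 rad. The scene view disagreed by 1–1.5 pixels in the direction that cannot mean an open guard, within the calibration error.
- **Left alone:** I never approached the red-capped or purple bottles, and in the last pictures they stand where they began. The gripper is clear of everything.
- **Highest reading:** The largest force I read at the wrist was about 34 N, while pressing the guard shut.

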